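# Sort the vehicles into the depot's bays by headroom and shut its roof

### The arm

A 6-joint arm with a two-finger parallel gripper is mounted at the origin on a cart in front of the work surface, level with it; the furniture and walls round the work are solid. World frame = base frame: x ahead of the robot, y to its left, z up, the work surface at z = 0. Lengths are in m, angles in rad, forces in N, time in s.
With the tool pointing down it reaches from about 0.375 to 0.925 m from the base axis. Payload 5.7 kg.
Tool frame: the origin (TCP) lies at the very end of the fingers, on their centre line; the grasp point (between the pads) lies ctrl.grasp_offset behind it (ctrl.grasp_offset is the distance from the TCP to the grasp point, in m); z points along the fingers, y is the line along which they close (so a half turn about z gives the same grasp; the last joint's range is limited). The gripper opens to 88 mm and grips with 3 to 60 N. Pads are 20 mm wide; open, the fingers measure 115 mm over their backs; the gripper's body (75 mm by 178 mm) begins 61 mm behind the grasp point.
Start: joints at [1.027, 0.359, 1.51, -0, 1.272, -0.115], TCP at [0.249, 0.546, 0.223] pointing down, gripper open.
Joint ranges: [-2.97, 2.97], [-1.01, 2.36], [0.21, 2.38], [-0.96, 4.11], [0.2, 2.71], [-2.98, 2.98]. Speed limits (rad/s): [2.39, 2.39, 3.14, 3.14, 3.14, 3.14].

### API

Orientations are given as a 3x3 rotation matrix whose columns are the frame's x, y, z axes.
In Python, from bench import ctrl gives the robot as it stands.
- The arm moves only by the shell command python3 -m inch 'ROWS'. ROWS is JSON, a list of rows, each an object with "offset": the shift along the tool's x, y, z in units of 0.1 m (1.0 is 0.1 m), a list of three; "twist": the turn, a rotation vector about the tool's x, y, z in units of 1.5 rad (1.0 is 1.5 rad), a list of three; "jaw": the closure, from -1 (fully open) to 1 (shut). A call has 1 to 20 rows; each row is the pose to reach, as a shift and turn from the pose commanded when the call began, along the tool's axes at that moment; what a row does not reach only later rows make up. A row lasts 1/10 s, in which the tool goes at most 50 mm and 8.59 degrees, less where a joint would pass 70% of its speed; a pose out of reach is approached as far as the arm can. A call with a number of a shift or a turn outside -1 to 1 is refused whole. A call with a gripper value outside its range is refused whole. The fingers move at their own pace and stop on an object; the grip force is fixed at half the most. Time passes only in rows, so rows that repeat a pose let the fingers close. It gives the time, the measured TCP pose, the force, the opening and the grip force at its end, in the units of the state.
- ctrl.observe(): the state, without advancing time (a new reading comes with each control period).
- ctrl.camera(name): name is "side" or "top"; returns a dict with "image" (420x560x3 uint8, red, green, blue), "z_map" (420x560 float32, m along the optical axis (not along the pixel's ray), 0 where there is no reading), "fov_y" (degrees; the focal length in pixels is half the picture's height over the tangent of half this angle, whatever the lens; pixels are square), "cx", "cy" (the principal point, pixels), "R" (3x3) and "t" (3): a world point X has camera coordinates R X + t. Camera axes: x right, y down, z forward; pixel columns grow to the right and rows downward; lengths in m; the calibration is good to about 2 mm. A picture is of the moment at which its call begins.
- ctrl.job_done(): hands the job in; it is judged then, once.
The state is a dict: "time_s": time; "joint_positions": joint angles; "joint_velocities": joint speeds; "joint_efforts": joint torques, N m; "tool_pos": TCP position; "orientation": TCP orientation; "ft_force": force on the tool from outside, world axes, zero at the start; "wrist_torque": the same for the moment, N m; "width": finger opening in m; "grip_force": force on a finger pad.
Only numpy, scipy, OpenCV 4.12 (cv2) and the standard library are available. Lean on these libraries where they do the work, as an engineer would, in place of code of your own. Each camera call takes 0.05 s, during which the arm holds its last target. There are 200 camera calls.

### The job

The tall vehicles stand in the model depot's low bays and the low ones in its tall bays, so its roof cannot come down. Swap them round, parking on the clear road to the left of the depot on the way, so that each stands squarely in the middle of its own bay - from left to right under the rising roof steps the pickup, the minibus, the lorry and the double-deck bus, nose or tail first - and then swing the roof fully shut over them. Leave the coach, the bus shelter and the trailer where they stand.

Things in the scene. Friction and masses are not known exactly. Their poses are not given: they have to be found in the camera images.
- depot: Fixed model garage on a 18 mm thick board, grey on top, 150 (x) x 284 (y) mm. Origin: under the middle of its bays, at the board's underside; x to the rear, y to the left seen from the robot. Four bays along x, white lines between; bay middles at x -5, y +102, +34, -34, -102 mm. Clear height in that order, roof shut: 28, 36, 46, 63 mm. A rear sill 11 mm high begins at x +64.
- depot_shell (a joint): Hinge angle of the depot's one-piece stepped roof and brick-red walls: 0 fully shut, about 1.6 tipped back (start), bays open to the sky, walls standing 160 mm high right behind them. Hinge line along depot y at depot x +64, z +30 mm. Stiff: stays at any angle; 2 to 3 N at the front edge moves it. 3 mm walls come down on the white lines and at x +61..64; shut, the roof spans x -71..+64.
- roof_edge (a point): Point on the roof's outer skin at the middle of the front edge of the second lowest roof (that over depot y +34): in depot axes at x -71, z +57 mm when shut; it swings up and back about the hinge, to about z +165 when open, with the outer skin then facing the rear, +x. The roof steps are flat; outer skins shut at z +49, +57, +67, +84 mm from left to right. Roof 3 mm thick.
- bus: Red double-deck die-cast bus, 33 wide, 110 long, 57 high (mm), about 0.16 kg; flat sides from 4 mm up to the roof. Origin: centre of its footprint, at the underside of its wheels; its y axis runs along its length, nose at -y, z up. Belongs in the bay at depot y -102.
- lorry: Vintage lorry with cream box body and maroon cab, 31 wide, 84 long, 40 high (mm), 0.085 kg; the box body, 30 wide, reaches from 7 mm before the centre to the tail, 12 mm up to the top. Origin: centre of its footprint, at the underside of its wheels; its y axis runs along its length, nose at -y, z up. Belongs in the bay at depot y -34.
- minibus: White plastic minibus, 30 wide over the body (34 over the mirrors), 80 long, 32 high (mm), 0.055 kg. Origin: centre of its footprint, at the underside of its wheels; its y axis runs along its length, nose at -y, z up. Belongs in the bay at depot y +34.
- pickup: Small white pickup with open load bed, 24 wide, 62 long, 23 high (mm), 0.045 kg; flat sides from 11 to 20 mm up. Origin: centre of its footprint, at the underside of its wheels; its y axis runs along its length, nose at -y, z up. Belongs in the bay at depot y +102.
- coach: Bystander: cream single-deck coach, 33 x 112 x 37 mm, standing on the road to the far left. Origin: centre of its footprint, at the underside of its wheels; its y axis runs along its length, nose at -y, z up. 
- shelter: Bystander: grey open bus shelter, 26 x 66 x 26 mm, light, on the pavement to the left, behind the road. Origin under its centre. The road between the depot's left end and the coach is clear: a vehicle can be parked along the road, on the board at z 0, around x 548, y 100 mm in the robot's frame.
- trailer: Bystander: red flat trailer with draw bar, 27 x 108 x 24 mm, to the right of the depot. Origin: centre of its footprint, at the underside of its wheels; its y axis runs along its length, nose at -y, z up. 
Not all that is in view belongs to the job. What is shaped like the minibus but pink is not meant.

How it is judged:
At the end, for the whole second after the job is handed in: Roof shut (hinge under 0.03 rad). Pickup, minibus, lorry, bus upright and at rest in the bays at depot y +102, +34, -34, -102 mm: each within 12 mm of the bay's middle sideways, 15 mm lengthways, 0.15 rad of its direction, either way round (value of joint depot_shell below 0.03 rad and x of pickup in the frame of depot between -0.02 and 0.01 m and y of pickup in the frame of depot between 0.09 and 0.114 m and angle between the y axis of each of pickup, minibus, lorry, bus and the x axis of depot, either way round below 0.15 rad and angle between each of pickup, minibus, lorry, bus's own z axis and vertical below 0.1 rad and linear speed of each of pickup, minibus, lorry, bus below 0.01 m/s and x of minibus in the frame of depot between -0.02 and 0.01 m and y of minibus in the frame of depot between 0.022 and 0.046 m and x of lorry in the frame of depot between -0.02 and 0.01 m and y of lorry in the frame of depot between -0.046 and -0.022 m and x of bus in the frame of depot between -0.02 and 0.01 m and y of bus in the frame of depot between -0.114 and -0.09 m); the robot touches nothing.
It fails at once if the coach, the bus shelter or the trailer is moved by more than 15 mm (distance of any of coach, shelter, trailer from where it was at the start of the episode above 0.015 m).
It also fails if it takes over 141 s, if anything falls off the work surface, if the arm or the gripper's body presses on something with over 40 N, if the wrist force passes 120 N, or if a joint passes its speed limit or range.

## Working session

There is one attempt and no reset: what is moved stays moved. The work goes in short steps, Python scripts to look and compute and a shell command to move; the robot and the scene stay as the last step left them, time stands still between calls to the robot, and variables do not carry over. Pictures are saved under pics/ and viewed, at most 14 in all, crops included, and the job is handed in when it is done.

```bash
ls; mkdir -p pics
cat > h.py <<'E'
from bench import ctrl
import numpy as np, cv2
def cam(n):
    c=ctrl.camera(n); c['f']=210/np.tan(np.radians(c['fov_y'])/2); c['R']=np.array(c['R']); c['t']=np.array(c['t']); return c
def cloud(c):
    z=c['z_map']; v,u=np.mgrid[:420,:560]
    P=np.stack([(u-c['cx'])/c['f']*z,(v-c['cy'])/c['f']*z,z],-1)
    W=(P-c['t'])@c['R']; W[z<=0]=np.nan; return W
def save(c,n,crop=None,s=1):
    im=c['image'][:,:,::-1]
    if crop: im=im[crop[1]:crop[3],crop[0]:crop[2]]
    cv2.imwrite('pics/'+n,cv2.resize(im,None,fx=s,fy=s,interpolation=cv2.INTER_CUBIC))
E
python3 - <<'E'
from h import *
for n in('top','side'):
    c=cam(n); save(c,n+'0.png',s=1.4); print(n,c['f'],c['cx'],c['cy'],c['t'],(-c['R'].T@c['t']).round(3),c['R'].round(3).tolist(), (c['z_map']>0).mean())
    np.savez('c_'+n,**c)
s=ctrl.observe(); print({k:np.round(v,3).tolist() for k,v in s.items()}, ctrl.grasp_offset)
E
```

```text
pics
top 435.168670281188 289.4848739971245 216.98771340565258 [-0.04162778  0.64107381  1.08044348] [ 0.52  -0.056  1.143] [[-0.019, -1.0, -0.004], [-0.994, 0.019, -0.108], [0.108, 0.002, -0.994]] 0.9961394557823129
side 420.33841494928004 280.8692761709467 205.00118992992952 [-0.61657804  0.18474611  1.04438588] [ 0.294 -0.854  0.83 ] [[0.916, -0.401, 0.006], [-0.26, -0.605, -0.753], [0.305, 0.688, -0.658]] 0.9900085034013606
{'time_s': 0.1, 'joint_positions': [1.027, 0.359, 1.511, 0.0, 1.272, -0.115], 'joint_velocities': [-0.0, -0.001, -0.002, 0.0, -0.0, -0.001], 'joint_efforts': [-0.0, -51.636, -27.141, 0.068, 0.028, 0.0], 'tool_pos': [0.249, 0.545, 0.222], 'orientation': [[-0.909, 0.416, -0.001], [0.416, 0.909, -0.001], [0.0, -0.002, -1.0]], 'ft_force': [1.171, -0.41, 0.233], 'wrist_torque': [0.025, -0.005, -0.002], 'grip_force': 0.0, 'width': 0.088} 0.0187
```

View pics/top0.png

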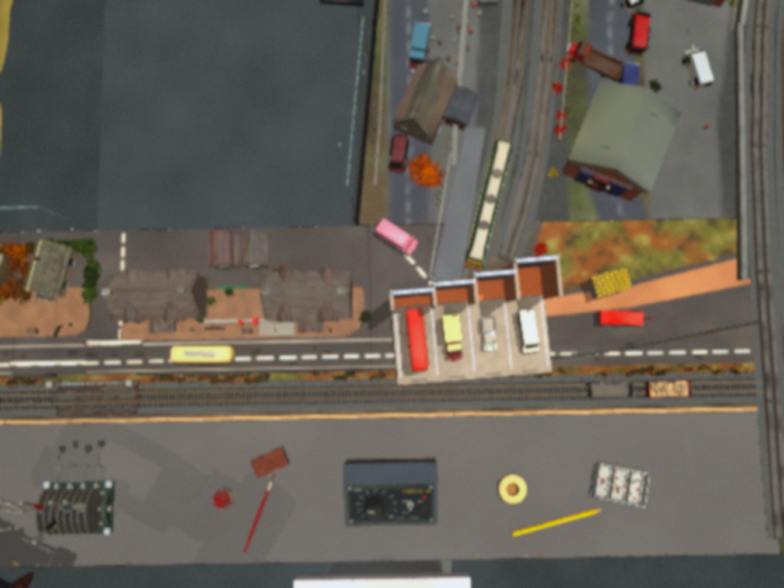

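View pics/side0.png

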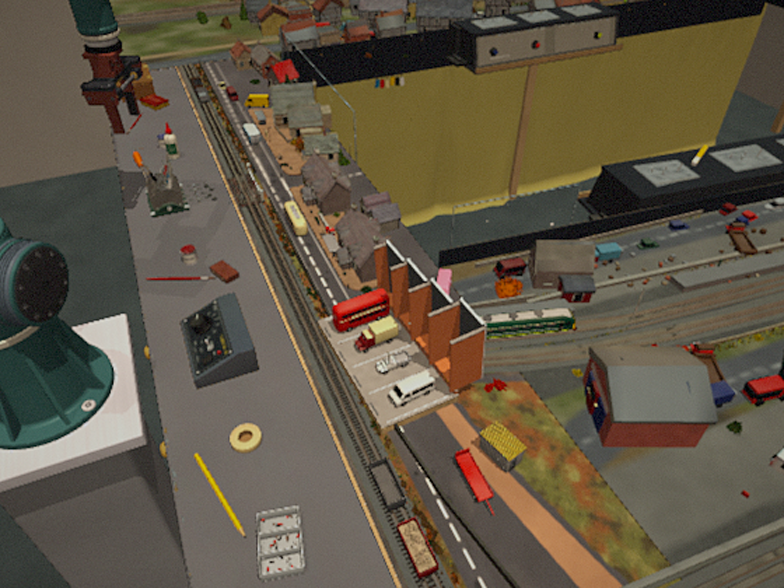

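The pictures show the depot at top px (475,330) (in 784 px-wide scale). Left to right it holds the bus (417,338), lorry (453,335), pickup (489,333) and minibus (530,330), with the roof standing open behind.

Lookalikes by top pixel:
- **Minibus:** the white van in the right bay (530,330). The others are the pink van (397,236), the white van at rear right (700,67) and the white car (640,3).
- **Bus:** the red double-decker (417,338). The others are the red trailer (622,318) and the red van (640,33).
- **Lorry:** the cream/maroon one (453,335). The other is the brown lorry (605,62).
- **Pickup:** the one in the depot (489,333).

I choose the four standing in the depot bays.

```bash
cat >> h.py <<'E'
def load(n): return dict(np.load('c_'+n+'.npz'))
def rect(pts): 
    (c,s,a)=cv2.minAreaRect((pts*1000).astype(np.float32)); b=cv2.boxPoints((c,s,a)); return np.round(c,1),np.round(s,1),round(a,1)
E
python3 - <<'E'
from h import *
c=load('top'); W=cloud(c); save(c,'crop0.png',(275,180,400,280),6)
d=load('side'); V=cloud(d)
# board plane: top z between 14..22mm in depot area
for nm,X in(('top',W),('side',V)):
    x,y,z=X[...,0],X[...,1],X[...,2]
    m=(z>.012)&(z<.024)&(x>.42)&(x<.66)&(y>-.30)&(y<.10)
    n,l,st,_=cv2.connectedComponentsWithStats(m.astype(np.uint8)); k=1+st[1:,4].argmax(); b=l==k
    print(nm,'board z',np.nanmedian(z[b]),b.sum(),rect(X[b][:,:2]))
    q=(z>.028)&(z<.1)&(x>.43)&(x<.60)&(y>-.28)&(y<.08)
    n,l,st,_=cv2.connectedComponentsWithStats(q.astype(np.uint8))
    for k in range(1,n):
        if st[k,4]>60:
            p=X[l==k]; print('  obj',st[k,4],rect(p[:,:2]),'ztop',np.nanpercentile(p[:,2],[50,90,98]).round(4),'px',st[k,:4],'mean',p.mean(0).round(3),d['image' ][l==k].mean(0).round() if nm=='side' else c['image'][l==k].mean(0).round())
# height profile around the parking
x,y,z=W[...,0],W[...,1],W[...,2]
for yy in np.arange(.0,.36,.04):
    print(round(yy,2),[ (round(xx,2),int(1000*np.nanmax(np.where((abs(x-xx)<.01)&(abs(y-yy)<.02),z,-1)))) for xx in np.arange(.42,.70,.02)])
E
```

```text
top board z 0.018317239866670262 4099 (array([ 574.2, -150.2]), array([143. , 309.1]), 3.8)
  obj 168 (array([ 574.3, -270.9]), array([51.3, 19.4]), 5.0) ztop [0.0471 0.0503 0.0531] px [370 231  11  21] mean [ 0.576 -0.27   0.044] [194. 196. 188.]
  obj 435 (array([559.8, -73.8]), array([80.5, 33.2]), 5.1) ztop [0.0742 0.0773 0.0788] px [290 232  17  33] mean [ 0.56  -0.073  0.073] [220.  81.  64.]
  obj 290 (array([ 569.1, -137.9]), array([65.1, 30.2]), 6.4) ztop [0.0533 0.06   0.0616] px [316 232  15  26] mean [ 0.57  -0.137  0.051] [195. 182. 120.]
  obj 155 (array([ 577.5, -205. ]), array([44.3, 23.7]), 2.9) ztop [0.0349 0.0414 0.0454] px [344 232  11  18] mean [ 0.578 -0.205  0.036] [195. 189. 174.]
side board z 0.0169396266553545 2770 (array([ 567.8, -101.8]), array([144.9, 406.3]), 3.9)
  obj 612 (array([558. , -76.5]), array([86. , 34.2]), 4.0) ztop [0.0637 0.0742 0.0757] px [237 209  33  28] mean [ 0.555 -0.083  0.059] [147.  42.  31.]
  obj 345 (array([ 566.9, -139.3]), array([68.5, 33.2]), 5.8) ztop [0.0486 0.0576 0.0588] px [253 228  26  22] mean [ 0.569 -0.144  0.047] [1
[... 2640 characters left out ...]
 (np.float64(0.68), 10)]
0.28 [(np.float64(0.42), 5), (np.float64(0.44), 9), (np.float64(0.46), 7), (np.float64(0.48), 14), (np.float64(0.5), 13), (np.float64(0.52), 18), (np.float64(0.54), 38), (np.float64(0.56), 40), (np.float64(0.58), 32), (np.float64(0.6), 20), (np.float64(0.62), 22), (np.float64(0.64), 10), (np.float64(0.66), 32), (np.float64(0.68), 30)]
0.32 [(np.float64(0.42), 5), (np.float64(0.44), 9), (np.float64(0.46), 8), (np.float64(0.48), 13), (np.float64(0.5), 10), (np.float64(0.52), 23), (np.float64(0.54), 39), (np.float64(0.56), 41), (np.float64(0.58), 36), (np.float64(0.6), 16), (np.float64(0.62), 65), (np.float64(0.64), 87), (np.float64(0.66), 115), (np.float64(0.68), 111)]
```

View pics/crop0.png

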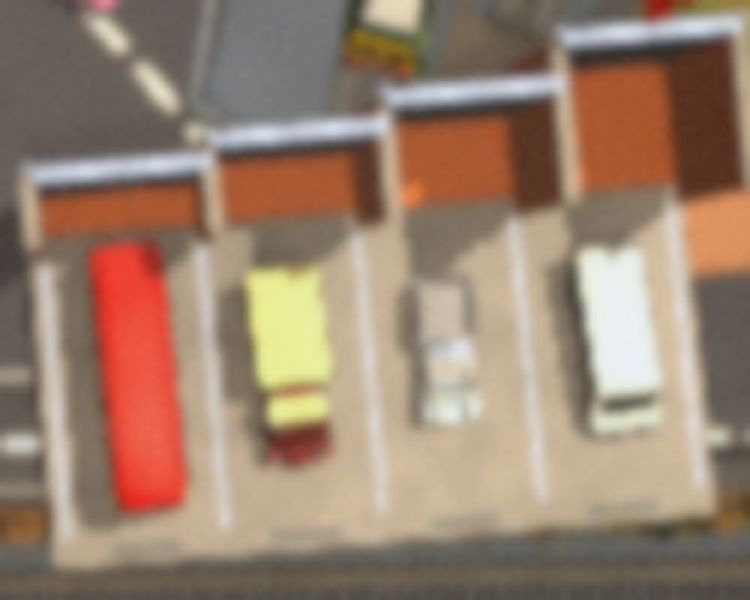

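The crop confirms my choice, at crop px: red bus (135,375), cream/maroon lorry (288,360), small pickup (445,350) and white minibus (620,340). Next I fit the depot frame and the vehicle poses.

```bash
cat >> h.py <<'E'
def ray(c,uv,zp):
    uv=np.atleast_2d(np.array(uv,float)); C=-c['R'].T@c['t']
    d=np.c_[(uv[:,0]-c['cx'])/c['f'],(uv[:,1]-c['cy'])/c['f'],np.ones(len(uv))]@c['R']
    return C+d*((zp-C[2])/d[:,2])[:,None]
E
python3 - <<'E'
from h import *
c=load('top'); W=cloud(c)
g=c['image'].min(2).astype(float)
# white lines: between crop rows 250..500 -> px rows 222..262
cr=lambda x,y:(275+x/6-.5+.08,180+y/6-.5+.08)
L0=[(48,270,68,530),(202,250,225,520),(358,235,382,505),(515,220,543,495),(672,200,698,480)]
ang=[];mid=[]
for x0,y0,x1,y1 in L0:
    pts=[]
    for t in np.linspace(.08,.92,25):
        u,v=cr(x0+(x1-x0)*t,y0+(y1-y0)*t); v=round(v); us=np.arange(int(round(u))-3,int(round(u))+4)
        w=g[v,us]; w=np.clip(w-np.sort(w)[3],0,None)**2
        if w.sum()>0: pts.append(((us*w).sum()/w.sum(),v))
    P=ray(c,pts,.018)[:,:2]; vx,vy,px,py=cv2.fitLine(P.astype(np.float32),cv2.DIST_HUBER,0,.001,.001).ravel()
    if vx<0: vx,vy=-vx,-vy
    a=np.arctan2(vy,vx); ang.append(a); mid.append((px,py)); print('line',a.round(4),(px,py))
a=np.mean(ang); mid=np.array(mid); ex=np.array([np.cos(a),np.sin(a)]); ey=np.array([-ex[1],ex[0]])
print('angle',a,'line y',(mid@ey).round(4),np.diff(mid@ey).round(4)); y0=(mid@ey-np.array([136,68,0,-68,-136])/1000).mean(); print('oy',y0)
# front board edge and walls, from cloud in this frame
for nm in('top','side'):
    X=cloud(load(nm)); gx=X[...,:2]@ex; gy=X[...,:2]@ey-y0; z=X[...,2]
    fr=[]; 
    for yy in np.arange(-.13,.131,.02):
        m=(abs(gy-yy)<.008)&(abs(z-.018)<.004)&(gx>.40)&(gx<.62)
        fr.append(gx[m].min())
    print(nm,'front gx',np.round(fr,4),np.median(fr))
    for yy in(.102,.034,-.034,-.102):
        m=(abs(gy-yy)<.025)&(z>.10)&(z<.3)&(gx>.45)&(gx<.85)
        print('  roof at y',yy,'gx pct',np.percentile(gx[m],[2,50,98]).round(4),'zmax',z[m].max().round(4),m.sum())
E
```

```text
line 0.0635 (np.float32(0.562343), np.float32(-0.037552297))
line 0.0661 (np.float32(0.5732256), np.float32(-0.104893275))
line 0.0658 (np.float32(0.5695999), np.float32(-0.17358312))
line 0.0634 (np.float32(0.5773731), np.float32(-0.24116006))
line 0.0643 (np.float32(0.59424573), np.float32(-0.30802366))
angle 0.06463462 line y [-0.0738 -0.1417 -0.21   -0.2779 -0.3458] [-0.0679 -0.0683 -0.0679 -0.0678]
oy -0.2098432868719101
top front gx [0.492  0.4537 0.4926 0.4717 0.4932 0.4923 0.4768 0.4758 0.46   0.4919
 0.4805 0.4921 0.4917 0.4856] 0.4886536277104858
  roof at y 0.102 gx pct [0.6404 0.6431 0.6452] zmax 0.1707 77
  roof at y 0.034 gx pct [0.6485 0.6512 0.653 ] zmax 0.1713 80
  roof at y -0.034 gx pct [0.6585 0.661  0.6634] zmax 0.1719 85
  roof at y -0.102 gx pct [0.6756 0.6782 0.6804] zmax 0.1732 95
side front gx [0.4888 0.4882 0.4885 0.4893 0.4881 0.4884 0.4884 0.4884 0.4879 0.4882
 0.4877 0.4875 0.4875 0.4874] 0.4882161522054218
  roof at y 0.102 gx pct [0.6364 0.6388 0.6418] zmax 0.1692 107
  roof at y 0.034 gx pct [0.6448 0.6471 0.6496] zmax 0.1699 127
  roof at y -0.034 gx pct [0.655  0.6575 0.6602] zmax 0.1692 155
  roof at y -0.102 gx pct [0.6719 0.6745 0.6775] zmax 0.1707 201
```

```bash
cat >> h.py <<'E'
A=0.06463; EX=np.array([np.cos(A),np.sin(A)]); EY=np.array([-EX[1],EX[0]]); OY=-.2098
E
python3 - <<'E'
from h import *
for nm in('top','side'):
    X=cloud(load(nm)); gx=X[...,:2]@EX; gy=X[...,:2]@EY-OY; z=X[...,2]
    for yy in(.102,.034,-.034,-.102):
        print(nm,yy,[(int(1000*b),int(1000*np.median(z[m])),m.sum()) for b in np.arange(.590,.70,.004) if (m:=(abs(gy-yy)<.028)&(abs(gx-b)<.002)&(z<.3)).sum()>2])
    q=(z>.028)&(z<.1)&(gx>.45)&(gx<.616)&(abs(gy)<.14)
    for n,yy in zip(('bus','lorry','pickup','minibus'),(.102,.034,-.034,-.102)):
        m=q&(abs(gy-yy)<.03)
        n_,l,st,_=cv2.connectedComponentsWithStats(m.astype(np.uint8),connectivity=4); l=l==1+st[1:,4].argmax(); m=l
        P=np.c_[gx[m],gy[m]]; zt=np.percentile(z[m],90); T=P[z[m]>zt-.012]
        print(n,'all',rect(P),'upper',rect(T),'zt',zt.round(4),'ext x',np.percentile(P[:,0],[1,99]).round(4))
E
```

```text
top 0.102 [(590, 71, np.int64(34)), (594, 73, np.int64(34)), (598, 73, np.int64(34)), (602, 69, np.int64(36)), (606, 72, np.int64(33)), (610, 71, np.int64(36)), (614, 72, np.int64(35)), (618, 72, np.int64(31)), (622, 69, np.int64(30)), (626, 18, np.int64(14)), (630, 17, np.int64(28)), (634, 23, np.int64(50)), (638, 33, np.int64(32)), (642, 141, np.int64(99)), (646, 71, np.int64(75)), (650, 36, np.int64(28)), (666, 2, np.int64(5)), (670, 0, np.int64(34)), (674, 0, np.int64(29)), (678, 0, np.int64(32)), (682, 0, np.int64(26)), (686, 0, np.int64(36)), (690, 0, np.int64(28)), (694, 0, np.int64(34)), (698, 0, np.int64(31))]
top 0.034 [(590, 55, np.int64(34)), (594, 56, np.int64(34)), (598, 55, np.int64(31)), (602, 56, np.int64(34)), (606, 56, np.int64(36)), (610, 18, np.int64(17)), (614, 18, np.int64(30)), (618, 18, np.int64(32)), (622, 17, np.int64(33)), (626, 18, np.int64(32)), (630, 18, np.int64(32)), (634, 20, np.int64(43)), (638, 33, np.int64(29)), (642, 33, np.int64(32)), (646, 33, np.int64(30)), (650, 144, np.int64(93)), (654, 75, np.int64(83)), (658, 38, np.int64(30)), (674, 17, n
[... 3903 characters left out ...]
8)), (686, 0, np.int64(6)), (690, -2, np.int64(4)), (694, -1, np.int64(8)), (698, -1, np.int64(8))]
bus all (array([562.3,  97.5]), array([107. ,  34.2]), 0.3) upper (array([562.5,  98.2]), array([106.7,  32.6]), 0.2) zt 0.0742 ext x [0.5095 0.6152]
lorry all (array([564. ,  34.5]), array([83.2, 33.2]), 1.7) upper (array([571.2,  35.1]), array([68.6, 32.4]), 1.3) zt 0.0577 ext x [0.5236 0.604 ]
pickup all (array([567.4, -33.3]), array([61.7, 27.9]), 1.5) upper (array([567.4, -33.3]), array([61.7, 27.9]), 1.5) zt 0.0391 ext x [0.5381 0.5973]
minibus all (array([ 565.5, -104.3]), array([79.1, 31.7]), 4.8) upper (array([ 569.3, -104. ]), array([69.1, 31.7]), 4.8) zt 0.0491 ext x [0.5273 0.6029]
```

```bash
python3 -m inch '[{"offset":[0,0,0],"twist":[0,0,-0.33],"jaw":-0.2},{"offset":[0,0,0],"twist":[0,0,-0.33],"jaw":-0.2},{"offset":[0,0,0],"twist":[0,0,-0.33],"jaw":-0.2},{"offset":[0,0,0],"twist":[0,0,-0.33],"jaw":-0.2},{"offset":[0,0,0],"twist":[0,0,-0.33],"jaw":-0.2}]'
python3 -m inch '[{"offset":[-0.4,-0.9,0],"twist":[0,0,0],"jaw":-0.2},{"offset":[-0.4,-0.9,0],"twist":[0,0,0],"jaw":-0.2},{"offset":[-0.4,-0.9,0],"twist":[0,0,0],"jaw":-0.2},{"offset":[-0.4,-0.9,0],"twist":[0,0,0],"jaw":-0.2}]'
```

```text
time_s: 0.6
tool_pos: [0.2493, 0.5453, 0.2222]
orientation: [[-0.998, -0.066, -0.001], [-0.066, 0.998, -0.001], [0.001, -0.001, -1.0]]
ft_force: [-0.5, -0.1, -1.2]
width: 0.0537
grip_force: 0.0
time_s: 1.0
tool_pos: [0.2957, 0.4579, 0.2227]
orientation: [[-0.998, -0.063, -0.0], [-0.063, 0.998, 0.0], [0.0, 0.0, -1.0]]
ft_force: [0.6, 0.6, 0.3]
width: 0.0524
grip_force: 0.0
```

```bash
python3 -m inch '[{"offset":[-0.4,-0.92,0],"twist":[0,0,0],"jaw":-0.2},{"offset":[-0.4,-0.92,0],"twist":[0,0,0],"jaw":-0.2},{"offset":[-0.4,-0.92,0],"twist":[0,0,0],"jaw":-0.2}]' | grep tool_pos
python3 -m inch '[{"offset":[-0.4,-0.92,0],"twist":[0,0,0],"jaw":-0.2},{"offset":[-0.4,-0.92,0],"twist":[0,0,0],"jaw":-0.2},{"offset":[-0.4,-0.92,0],"twist":[0,0,0],"jaw":-0.2}]' | grep tool_pos
python3 -m inch '[{"offset":[-0.4,-0.92,0],"twist":[0,0,0],"jaw":-0.2},{"offset":[-0.4,-0.92,0],"twist":[0,0,0],"jaw":-0.2},{"offset":[-0.4,-0.92,0],"twist":[0,0,0],"jaw":-0.2}]' | grep tool_pos
python3 -m inch '[{"offset":[-0.4,-0.92,0],"twist":[0,0,0],"jaw":-0.2},{"offset":[-0.4,-0.92,0],"twist":[0,0,0],"jaw":-0.2},{"offset":[-0.4,-0.92,0],"twist":[0,0,0],"jaw":-0.2}]' | grep tool_pos
python3 -m inch '[{"offset":[-0.4,-0.92,0],"twist":[0,0,0],"jaw":-0.2},{"offset":[-0.4,-0.92,0],"twist":[0,0,0],"jaw":-0.2},{"offset":[-0.4,-0.92,0],"twist":[0,0,0],"jaw":-0.2}]' | grep tool_pos
python3 -m inch '[{"offset":[-0.4,-0.92,0],"twist":[0,0,0],"jaw":-0.2},{"offset":[-0.4,-0.92,0],"twist":[0,0,0],"jaw":-0.2},{"offset":[-0.4,-0.92,0],"twist":[0,0,0],"jaw":-0.2},{"offset":[-0.4,-0.92,0],"twist":[0,0,0],"jaw":-0.2}]'
python3 - <<'E'
from h import *
save(cam('side'),'side1.png',(140,100,420,310),2.8)
o=np.array(ctrl.observe()['tool_pos']); print(o[:2]@EX-.567,o[:2]@EY+.2105,o[2])
E
```

```text
tool_pos: [0.3428, 0.3665, 0.2225]
tool_pos: [0.3896, 0.2778, 0.2228]
tool_pos: [0.4363, 0.189, 0.2229]
tool_pos: [0.4827, 0.1, 0.223]
tool_pos: [0.5289, 0.011, 0.2229]
time_s: 2.9
tool_pos: [0.5716, -0.0743, 0.2222]
orientation: [[-0.998, -0.065, -0.001], [-0.065, 0.998, 0.002], [0.001, 0.002, -1.0]]
ft_force: [-0.2, -0.1, 0.4]
width: 0.0529
grip_force: 0.0
-0.0020833753300595337 0.1000761536245788 0.22217744634343703
```

View pics/side1.png

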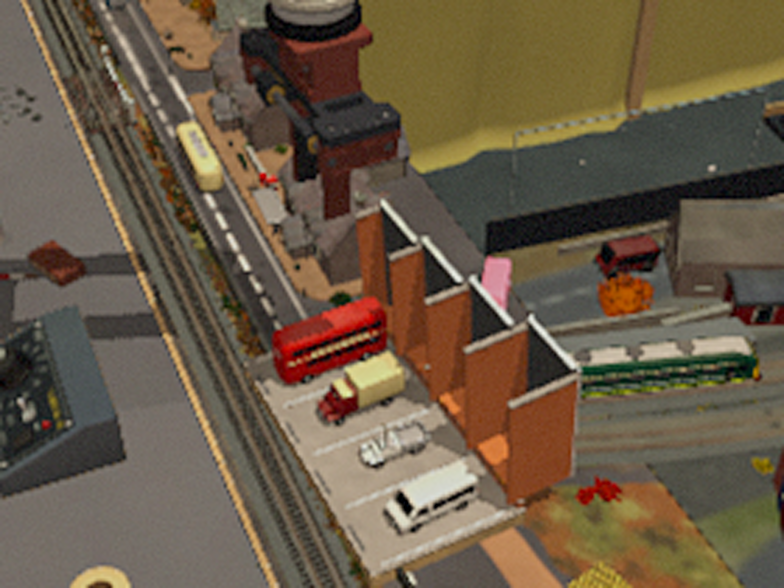

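The side view shows the gripper hovering over the bus, with its fingers near (300,165) and (340,190). I check from the depth which way its long body lies before descending.

Run:
```python
from h import *
for n in('side','top'):
    X=cloud(cam(n)); gx=X[...,:2]@EX-.567; gy=X[...,:2]@EY+.2105; z=X[...,2]
    for a,b in((.225,.28),(.30,.33),(.33,.36),(.36,.40)):
        m=(z>a)&(z<b)&(abs(gx)<.2)&(abs(gy-.1)<.25)
        if m.sum()>5: print(n,a,b,m.sum(),'x',np.percentile(gx[m],[2,98]).round(3),'y',np.percentile(gy[m],[2,98]).round(3))
```

```text
side 0.225 0.28 242 x [-0.018  0.003] y [0.061 0.135]
side 0.3 0.33 585 x [-0.04   0.024] y [0.012 0.175]
side 0.33 0.36 876 x [-0.039  0.023] y [0.01  0.182]
side 0.36 0.4 549 x [-0.042  0.023] y [0.057 0.106]
top 0.3 0.33 75 x [-0.036 -0.026] y [0.128 0.159]
top 0.33 0.36 46 x [-0.035 -0.022] y [0.15 0.17]
```

```bash
python3 -m inch '[{"offset":[-0.04,0,0.5],"twist":[0,0,0],"jaw":-0.08},{"offset":[-0.04,0,1.0],"twist":[0,0,0],"jaw":-0.08},{"offset":[-0.04,0,1.0],"twist":[0,0,0],"jaw":-0.08},{"offset":[-0.04,0,1.0],"twist":[0,0,0],"jaw":-0.08}]'
python3 -m inch '[{"offset":[0,0,0.3],"twist":[0,0,0],"jaw":-0.08},{"offset":[0,0,0.6],"twist":[0,0,0],"jaw":-0.08},{"offset":[0,0,0.78],"twist":[0,0,0],"jaw":-0.08},{"offset":[0,0,0.78],"twist":[0,0,0],"jaw":-0.08},{"offset":[0,0,0.78],"twist":[0,0,0],"jaw":-0.08}]'
python3 -m inch '[{"offset":[0,0,0],"twist":[0,0,0],"jaw":1},{"offset":[0,0,0],"twist":[0,0,0],"jaw":1},{"offset":[0,0,0],"twist":[0,0,0],"jaw":1},{"offset":[0,0,0],"twist":[0,0,0],"jaw":1},{"offset":[0,0,0],"twist":[0,0,0],"jaw":1},{"offset":[0,0,0],"twist":[0,0,0],"jaw":1}]'
```

```text
time_s: 3.45
tool_pos: [0.5743, -0.0747, 0.1228]
orientation: [[-0.998, -0.067, -0.002], [-0.067, 0.998, 0.001], [0.002, 0.001, -1.0]]
ft_force: [0.1, -0.3, 0.1]
width: 0.0472
grip_force: 0.0
time_s: 3.95
tool_pos: [0.5771, -0.0763, 0.0471]
orientation: [[-0.998, -0.066, 0.003], [-0.066, 0.998, -0.001], [-0.003, -0.001, -1.0]]
ft_force: [0.0, -0.4, 0.1]
width: 0.0475
grip_force: 0.0
time_s: 4.55
tool_pos: [0.5768, -0.0763, 0.0465]
orientation: [[-0.998, -0.066, 0.003], [-0.066, 0.998, -0.001], [-0.003, -0.001, -1.0]]
ft_force: [-1.1, 2.1, 9.3]
width: 0.033
grip_force: 30.0
```

```bash
python3 -m inch '[{"offset":[0,0,-0.3],"twist":[0,0,0],"jaw":1},{"offset":[0,0,-0.6],"twist":[0,0,0],"jaw":1},{"offset":[0,0,-0.95],"twist":[0,0,0],"jaw":1},{"offset":[0,0,-0.95],"twist":[0,0,0],"jaw":1},{"offset":[0,0,-0.95],"twist":[0,0,0],"jaw":1}]'
python3 -m inch '[{"offset":[0.05,0.3,0],"twist":[0,0,0],"jaw":1},{"offset":[0.1,0.6,0],"twist":[0,0,0],"jaw":1},{"offset":[0.1,0.9,0],"twist":[0,0,0],"jaw":1},{"offset":[0.1,0.9,0],"twist":[0,0,0],"jaw":1}]' | egrep 'pos|width'
python3 -m inch '[{"offset":[0.1,0.2,0],"twist":[0,0,0.09],"jaw":1},{"offset":[0.1,0.4,0],"twist":[0,0,0.18],"jaw":1},{"offset":[0.1,0.6,0],"twist":[0,0,0.27],"jaw":1},{"offset":[0.1,0.88,0],"twist":[0,0,0.36],"jaw":1},{"offset":[0.1,0.88,0],"twist":[0,0,0.45],"jaw":1},{"offset":[0.1,0.88,0],"twist":[0,0,0.54],"jaw":1},{"offset":[0.1,0.88,0],"twist":[0,0,0.63],"jaw":1},{"offset":[0.1,0.88,0],"twist":[0,0,0.72],"jaw":1},{"offset":[0.1,0.88,0],"twist":[0,0,0.81],"jaw":1},{"offset":[0.1,0.88,0],"twist":[0,0,0.9],"jaw":1},{"offset":[0.1,0.88,0],"twist":[0,0,1.0],"jaw":1},{"offset":[0.1,0.88,0],"twist":[0,0,1.0],"jaw":1},{"offset":[0.1,0.88,0],"twist":[0,0,1.0],"jaw":1}]'
python3 -m inch '[{"offset":[0,0,0.2],"twist":[0,0,0.09],"jaw":1},{"offset":[0,0,0.2],"twist":[0,0,0.09],"jaw":1},{"offset":[0,0,0.2],"twist":[0,0,0.09],"jaw":1}]'
python3 - <<'E'
from h import *
c=cam('side');save(c,'side2.png',(140,100,420,310),2.8)
print(ctrl.observe()['joint_positions'])
X=cloud(cam('top'))
m=(abs(X[...,0]-.548)<.012)&(abs(X[...,1]-.18)<.03); print(np.median(X[...,2][m]))
E
```

```text
time_s: 5.05
tool_pos: [0.5756, -0.0764, 0.1403]
orientation: [[-0.998, -0.066, 0.002], [-0.066, 0.998, -0.001], [-0.001, -0.001, -1.0]]
ft_force: [0.1, -0.8, -2.0]
width: 0.0328
grip_force: 30.0
tool_pos: [0.5573, 0.0155, 0.138]
width: 0.0201
time_s: 6.75
tool_pos: [0.5431, 0.0996, 0.1388]
orientation: [[-0.14, 0.99, -0.002], [0.99, 0.14, -0.0], [-0.0, -0.002, -1.0]]
ft_force: [0.5, 0.5, 0.0]
width: 0.0007
grip_force: 0.0
time_s: 7.05
tool_pos: [0.543, 0.0999, 0.1192]
orientation: [[-0.007, 1.0, -0.002], [1.0, 0.007, -0.0], [-0.0, -0.002, -1.0]]
ft_force: [-0.4, 0.9, -0.2]
width: 0.0004
grip_force: 0.0
[ 5.70920542e-02  4.07158811e-01  1.72738597e+00 -1.27937278e-04
  1.00754393e+00  5.08454878e-02]
0.5497344788931621
```

View pics/side2.png

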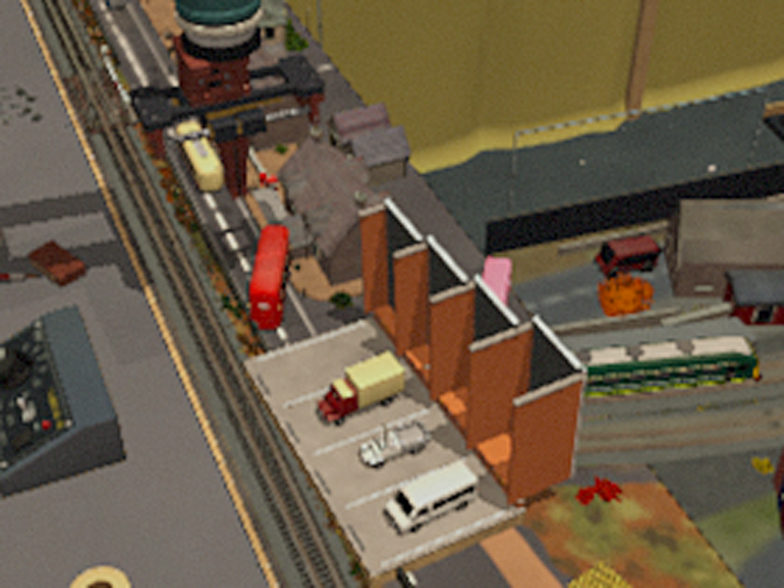

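The side view shows that the bus slipped out of the fast carry. It now stands upright on the clear road at crop px (270,280), which is a usable parking place. The coach at (200,165) is undisturbed. From here I'll grip lower and accelerate gently. Next is the pickup.

```bash
python3 -m inch '[{"offset":[0,0,-0.5],"twist":[0,0,-0.1],"jaw":0.2},{"offset":[0,0,-0.8],"twist":[0,0,-0.2],"jaw":0.2},{"offset":[0,0,-0.8],"twist":[0,0,-0.3],"jaw":0.2},{"offset":[0,0,-0.8],"twist":[0,0,-0.4],"jaw":0.2},{"offset":[0,0,-0.8],"twist":[0,0,-0.5],"jaw":0.2},{"offset":[0,0,-0.8],"twist":[0,0,-0.6],"jaw":0.2},{"offset":[0,0,-0.8],"twist":[0,0,-0.7],"jaw":0.2},{"offset":[0,0,-0.8],"twist":[0,0,-0.8],"jaw":0.2},{"offset":[0,0,-0.8],"twist":[0,0,-0.9],"jaw":0.2},{"offset":[0,0,-0.8],"twist":[0,0,-1.0],"jaw":0.2},{"offset":[0,0,-0.8],"twist":[0,0,-1.0],"jaw":0.2},{"offset":[0,0,-0.8],"twist":[0,0,-1.0],"jaw":0.2}]' | grep pos
python3 -m inch '[{"offset":[0,0,0],"twist":[0,0,-0.09],"jaw":0.1},{"offset":[0,0,0],"twist":[0,0,-0.09],"jaw":0.1},{"offset":[0,0,0],"twist":[0,0,-0.09],"jaw":0.1}]' | egrep 'pos|ori'
python3 -m inch '[{"offset":[-0.08,-1,0],"twist":[0,0,0],"jaw":0.1},{"offset":[-0.08,-1,0],"twist":[0,0,0],"jaw":0.1},{"offset":[-0.08,-1,0],"twist":[0,0,0],"jaw":0.1}]' | grep pos
python3 -m inch '[{"offset":[-0.08,-1,0],"twist":[0,0,0],"jaw":0.1},{"offset":[-0.08,-1,0],"twist":[0,0,0],"jaw":0.1},{"offset":[-0.08,-1,0],"twist":[0,0,0],"jaw":0.1}]' | grep pos
python3 -m inch '[{"offset":[-0.07,-1,0],"twist":[0,0,0],"jaw":0.1},{"offset":[-0.07,-1,0],"twist":[0,0,0],"jaw":0.1},{"offset":[-0.07,-1,0],"twist":[0,0,0],"jaw":0.1},{"offset":[-0.07,-1,0],"twist":[0,0,0],"jaw":0.1}]'
cat >> h.py <<'E'
OX=.569
def dep(p): p=np.asarray(p); return np.r_[p[:2]@EX-OX,p[:2]@EY-OY,p[2]]
def tool():
    s=ctrl.observe(); R=np.array(s['orientation']); return dep(s['tool_pos']).round(4), 'yaw err deg',np.degrees(np.arctan2(R[1,1],R[0,1])-np.pi/2-A).round(2)
def vehicles(c,box,zlo=.006):
    "components above zlo inside depot-frame box"
    X=cloud(c); gx=X[...,:2]@EX-OX; gy=X[...,:2]@EY-OY; z=X[...,2]
    q=(z>zlo)&(z<.12)&(gx>box[0])&(gx<box[1])&(gy>box[2])&(gy<box[3])
    n,l,st,_=cv2.connectedComponentsWithStats(q.astype(np.uint8),connectivity=4)
    for k in range(1,n):
        if st[k,4]>60:
            m=l==k; P=np.c_[gx[m],gy[m]]; print(rect(P),'z',np.percentile(z[m],90).round(4),'n',st[k,4],'rgb',c['image'][m].mean(0).round())
E
python3 - <<'E'
from h import *
print(tool()); c=cam('top'); vehicles(c,(-.08,.055,-.14,.14),.028); vehicles(c,(-.06,.04,.142,.36),.028)
E
```

```text
tool_pos: [0.5438, 0.1001, 0.2002]
tool_pos: [0.5436, 0.1001, 0.1998]
orientation: [[-0.998, -0.062, 0.0], [-0.062, 0.998, -0.0], [-0.0, -0.0, -1.0]]
tool_pos: [0.5596, -0.0041, 0.1999]
tool_pos: [0.5742, -0.1034, 0.1999]
time_s: 9.65
tool_pos: [0.5862, -0.1973, 0.1993]
orientation: [[-0.998, -0.062, -0.001], [-0.062, 0.998, 0.001], [0.001, 0.001, -1.0]]
ft_force: [-0.5, 0.6, -0.0]
width: 0.0393
grip_force: 0.0
(array([ 0.0033, -0.025 ,  0.1993]), 'yaw err deg', np.float64(-0.13))
(array([14.7, 48.7]), array([46.8,  6.4]), 0.2) z 0.0604 n 61 rgb [182. 171. 108.]
(array([-29.9,  37.7]), array([32.7, 24.1]), 63.0) z 0.0493 n 82 rgb [89. 57. 48.]
(array([  2.9, 249.9]), array([147.2,  35.8]), 57.6) z 0.0588 n 642 rgb [210.  78.  62.]
```

```bash
python3 -m inch '[{"offset":[0.01,-0.07,0.5],"twist":[0,0,0],"jaw":0.1},{"offset":[0.01,-0.07,1.0],"twist":[0,0,0],"jaw":0.1},{"offset":[0.01,-0.07,1.0],"twist":[0,0,0],"jaw":0.1},{"offset":[0.01,-0.07,1.0],"twist":[0,0,0],"jaw":0.1}]' | grep pos
python3 -m inch '[{"offset":[0,0,0.3],"twist":[0,0,0],"jaw":0.1},{"offset":[0,0,0.6],"twist":[0,0,0],"jaw":0.1},{"offset":[0,0,0.77],"twist":[0,0,0],"jaw":0.1},{"offset":[0,0,0.77],"twist":[0,0,0],"jaw":0.1},{"offset":[0,0,0.77],"twist":[0,0,0],"jaw":0.1}]'
python3 - <<'E'
from h import *
print(tool())
E
```

```text
tool_pos: [0.5851, -0.2026, 0.0996]
time_s: 10.6
tool_pos: [0.5877, -0.205, 0.0252]
orientation: [[-0.998, -0.067, 0.003], [-0.067, 0.998, -0.001], [-0.003, -0.002, -1.0]]
ft_force: [-0.5, -0.7, 0.8]
width: 0.0397
grip_force: 0.0
(array([ 0.0042, -0.0327,  0.0252]), 'yaw err deg', np.float64(0.11))
```

```bash
python3 -m inch '[{"offset":[0.02,0,0.03],"twist":[0,0,0],"jaw":0.1},{"offset":[0.02,0,0.03],"twist":[0,0,0],"jaw":0.1},{"offset":[0.02,0,0.03],"twist":[0,0,0],"jaw":0.1},{"offset":[0.02,0,0.03],"twist":[0,0,0],"jaw":1},{"offset":[0.02,0,0.03],"twist":[0,0,0],"jaw":1},{"offset":[0.02,0,0.03],"twist":[0,0,0],"jaw":1},{"offset":[0.02,0,0.03],"twist":[0,0,0],"jaw":1},{"offset":[0.02,0,0.03],"twist":[0,0,0],"jaw":1},{"offset":[0.02,0,0.03],"twist":[0,0,0],"jaw":1}]'
python3 -m inch '[{"offset":[0,0,-0.05],"twist":[0,0,0],"jaw":1},{"offset":[0,0,-0.15],"twist":[0,0,0],"jaw":1},{"offset":[0,0,-0.25],"twist":[0,0,0],"jaw":1},{"offset":[0,0,-0.35],"twist":[0,0,0],"jaw":1},{"offset":[0,0,-0.45],"twist":[0,0,0],"jaw":1},{"offset":[0,0,-0.55],"twist":[0,0,0],"jaw":1},{"offset":[0,0,-0.65],"twist":[0,0,0],"jaw":1},{"offset":[0,0,-0.65],"twist":[0,0,0],"jaw":1}]'
python3 - <<'E'
from h import *
print(tool())
E
```

```text
time_s: 11.5
tool_pos: [0.5839, -0.205, 0.0198]
orientation: [[-0.998, -0.066, 0.0], [-0.066, 0.998, -0.0], [-0.0, -0.0, -1.0]]
ft_force: [-0.7, 0.0, 2.5]
width: 0.0235
grip_force: 30.0
time_s: 12.3
tool_pos: [0.5849, -0.2054, 0.0865]
orientation: [[-0.998, -0.066, 0.003], [-0.066, 0.998, -0.001], [-0.003, -0.002, -1.0]]
ft_force: [0.2, 0.5, 0.0]
width: 0.0237
grip_force: 30.0
(array([ 0.0015, -0.0329,  0.0865]), 'yaw err deg', np.float64(0.09))
```

```bash
python3 -m inch '[{"offset":[0,0.03,0],"twist":[0,0,0],"jaw":1},{"offset":[0.01,0.1,0],"twist":[0,0,0],"jaw":1},{"offset":[0.02,0.2,0],"twist":[0,0,0],"jaw":1},{"offset":[0.03,0.3,0],"twist":[0,0,0],"jaw":1},{"offset":[0.04,0.4,0],"twist":[0,0,0],"jaw":1},{"offset":[0.05,0.5,0],"twist":[0,0,0],"jaw":1},{"offset":[0.06,0.6,0],"twist":[0,0,0],"jaw":1},{"offset":[0.06,0.7,0],"twist":[0,0,0],"jaw":1},{"offset":[0.06,0.8,0],"twist":[0,0,0],"jaw":1},{"offset":[0.06,0.9,0],"twist":[0,0,0],"jaw":1},{"offset":[0.06,0.95,0],"twist":[0,0,0],"jaw":1}]' | egrep 'pos|width'
python3 -m inch '[{"offset":[0,0.1,0],"twist":[0,0,0],"jaw":1},{"offset":[0,0.2,0],"twist":[0,0,0],"jaw":1},{"offset":[0,0.3,0],"twist":[0,0,0],"jaw":1},{"offset":[0,0.37,0],"twist":[0,0,0],"jaw":1},{"offset":[0,0.4,0],"twist":[0,0,0],"jaw":1},{"offset":[0,0.4,0],"twist":[0,0,0],"jaw":1},{"offset":[0,0.4,0.1],"twist":[0,0,0],"jaw":1},{"offset":[0,0.4,0.2],"twist":[0,0,0],"jaw":1},{"offset":[0,0.4,0.3],"twist":[0,0,0],"jaw":1},{"offset":[0,0.4,0.4],"twist":[0,0,0],"jaw":1},{"offset":[0,0.4,0.5],"twist":[0,0,0],"jaw":1},{"offset":[0,0.4,0.57],"twist":[0,0,0],"jaw":1},{"offset":[0,0.4,0.57],"twist":[0,0,0],"jaw":1},{"offset":[0,0.4,0.57],"twist":[0,0,0],"jaw":1}]'
python3 - <<'E'
from h import *
print(tool())
E
```

```text
tool_pos: [0.5714, -0.1093, 0.0847]
width: 0.0236
time_s: 14.8
tool_pos: [0.5689, -0.0706, 0.0275]
orientation: [[-0.998, -0.066, -0.0], [-0.066, 0.998, -0.0], [0.0, 0.0, -1.0]]
ft_force: [-0.4, -0.1, 0.3]
width: 0.0239
grip_force: 30.0
(array([-0.0059,  0.1026,  0.0275]), 'yaw err deg', np.float64(0.09))
```

```bash
python3 -m inch '[{"offset":[0,0,0.04],"twist":[0,0,0],"jaw":1},{"offset":[0,0,0.075],"twist":[0,0,0],"jaw":1},{"offset":[0,0,0.075],"twist":[0,0,0],"jaw":1},{"offset":[0,0,0.075],"twist":[0,0,0],"jaw":1},{"offset":[0,0,0.075],"twist":[0,0,0],"jaw":0.2},{"offset":[0,0,0.075],"twist":[0,0,0],"jaw":0.2},{"offset":[0,0,0.075],"twist":[0,0,0],"jaw":0.2},{"offset":[0,0,0.075],"twist":[0,0,0],"jaw":0.2}]'
python3 -m inch '[{"offset":[0,0,-0.2],"twist":[0,0,0],"jaw":0.2},{"offset":[0,0,-0.6],"twist":[0,0,0],"jaw":0.2},{"offset":[0,0,-1],"twist":[0,0,0],"jaw":0.2},{"offset":[0,0,-1],"twist":[0,0,0],"jaw":0.2}]'|grep pos
python3 -m inch '[{"offset":[-0.13,-0.3,0],"twist":[0,0,0],"jaw":-0.08},{"offset":[-0.13,-0.66,0],"twist":[0,0,0],"jaw":-0.08},{"offset":[-0.13,-0.66,0],"twist":[0,0,0],"jaw":-0.08},{"offset":[-0.13,-0.66,0],"twist":[0,0,0],"jaw":-0.08},{"offset":[-0.13,-0.66,0.3],"twist":[0,0,0],"jaw":-0.08},{"offset":[-0.13,-0.66,0.3],"twist":[0,0,0],"jaw":-0.08}]'|egrep 'pos|width'
python3 - <<'E'
from h import *
print(tool()); c=cam('side'); vehicles(c,(-.08,.055,-.14,.14),.028); save(c,'side3.png',(140,100,420,310),2.8)
E
```

```text
time_s: 15.6
tool_pos: [0.569, -0.0706, 0.0203]
orientation: [[-0.998, -0.066, 0.0], [-0.066, 0.998, -0.0], [-0.0, -0.0, -1.0]]
ft_force: [-1.2, 0.1, -0.1]
width: 0.035
grip_force: 0.0
tool_pos: [0.5729, -0.0715, 0.1254]
tool_pos: [0.583, -0.1335, 0.087]
width: 0.0472
(array([0.0042, 0.0389, 0.087 ]), 'yaw err deg', np.float64(0.12))
(array([-5.1, 87.2]), array([54.3, 53.5]), 89.9) z 0.101 n 201 rgb [106.  96.  85.]
(array([-4.6, 26.9]), array([81.9, 49.6]), 6.9) z 0.0999 n 459 rgb [117.  87.  57.]
(array([  -2.2, -104.8]), array([80.2, 32. ]), 1.0) z 0.0492 n 438 rgb [173. 169. 154.]
```

View pics/side3.png

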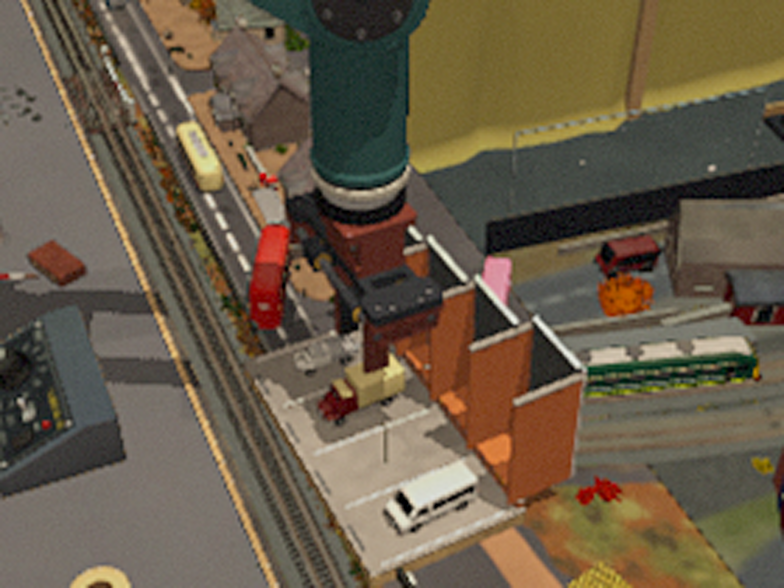

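The pickup stands upright in the left bay (330,352), and the fingers are over the lorry's box. I continue with the lorry.

```bash
python3 -m inch '[{"offset":[-0.02,-0.03,0.2],"twist":[0,0,0],"jaw":-0.08},{"offset":[-0.02,-0.03,0.4],"twist":[0,0,0],"jaw":-0.08},{"offset":[-0.02,-0.03,0.6],"twist":[0,0,0],"jaw":-0.08},{"offset":[-0.02,-0.03,0.63],"twist":[0,0,0],"jaw":-0.08},{"offset":[-0.02,-0.03,0.63],"twist":[0,0,0],"jaw":-0.08},{"offset":[-0.02,-0.03,0.63],"twist":[0,0,0],"jaw":-0.08},{"offset":[-0.02,-0.03,0.63],"twist":[0,0,0],"jaw":1},{"offset":[-0.02,-0.03,0.63],"twist":[0,0,0],"jaw":1},{"offset":[-0.02,-0.03,0.63],"twist":[0,0,0],"jaw":1},{"offset":[-0.02,-0.03,0.63],"twist":[0,0,0],"jaw":1},{"offset":[-0.02,-0.03,0.63],"twist":[0,0,0],"jaw":1},{"offset":[-0.02,-0.03,0.63],"twist":[0,0,0],"jaw":1}]'
python3 - <<'E'
from h import *
print(tool())
E
```

```text
time_s: 17.85
tool_pos: [0.589, -0.1385, 0.0279]
orientation: [[-0.998, -0.066, 0.001], [-0.066, 0.998, -0.0], [-0.001, -0.0, -1.0]]
ft_force: [-0.4, 2.0, 7.0]
width: 0.0295
grip_force: 30.0
(array([0.0098, 0.0335, 0.0279]), 'yaw err deg', np.float64(0.09))
```

```bash
python3 -m inch '[{"offset":[0,0,-0.05],"twist":[0,0,0],"jaw":1},{"offset":[0,0,-0.12],"twist":[0,0,0],"jaw":1},{"offset":[0,0,-0.2],"twist":[0,0,0],"jaw":1},{"offset":[0,0,-0.2],"twist":[0,0,0],"jaw":1},{"offset":[0,-0.05,-0.2],"twist":[0,0,0],"jaw":1},{"offset":[0.01,-0.15,-0.2],"twist":[0,0,0],"jaw":1},{"offset":[0.02,-0.25,-0.2],"twist":[0,0,0],"jaw":1},{"offset":[0.03,-0.35,-0.2],"twist":[0,0,0],"jaw":1},{"offset":[0.03,-0.45,-0.2],"twist":[0,0,0],"jaw":1},{"offset":[0.03,-0.55,-0.2],"twist":[0,0,0],"jaw":1},{"offset":[0.03,-0.64,-0.2],"twist":[0,0,0],"jaw":1},{"offset":[0.03,-0.68,-0.2],"twist":[0,0,0],"jaw":1},{"offset":[0.03,-0.68,-0.2],"twist":[0,0,0],"jaw":1},{"offset":[0.03,-0.68,-0.15],"twist":[0,0,0],"jaw":1},{"offset":[0.03,-0.68,-0.1],"twist":[0,0,0],"jaw":1},{"offset":[0.03,-0.68,-0.05],"twist":[0,0,0],"jaw":1},{"offset":[0.03,-0.68,-0.02],"twist":[0,0,0],"jaw":1},{"offset":[0.03,-0.68,-0.02],"twist":[0,0,0],"jaw":1}]'
python3 - <<'E'
from h import *
print(tool())
E
```

```text
time_s: 19.65
tool_pos: [0.5896, -0.2061, 0.0285]
orientation: [[-0.998, -0.066, -0.001], [-0.066, 0.998, 0.0], [0.001, 0.0, -1.0]]
ft_force: [-0.1, -0.8, -0.1]
width: 0.0299
grip_force: 30.0
(array([ 0.006 , -0.0339,  0.0285]), 'yaw err deg', np.float64(0.11))
```

```bash
python3 -m inch '[{"offset":[0,0,0.015],"twist":[0,0,0],"jaw":1},{"offset":[0,0,0.015],"twist":[0,0,0],"jaw":1},{"offset":[0,0,0.015],"twist":[0,0,0],"jaw":0},{"offset":[0,0,0.015],"twist":[0,0,0],"jaw":0},{"offset":[0,0,0.015],"twist":[0,0,0],"jaw":0},{"offset":[0,0,0.015],"twist":[0,0,0],"jaw":0},{"offset":[0,0,-0.2],"twist":[0,0,0],"jaw":0},{"offset":[0,0,-0.5],"twist":[0,0,0],"jaw":0},{"offset":[0,0,-0.75],"twist":[0,0,0],"jaw":0},{"offset":[0,0,-0.75],"twist":[0,0,0],"jaw":0},{"offset":[0,-0.4,-0.75],"twist":[0,0,0],"jaw":-0.08},{"offset":[0.02,-0.7,-0.75],"twist":[0,0,-0.025],"jaw":-0.08},{"offset":[0.02,-0.7,-0.75],"twist":[0,0,-0.025],"jaw":-0.08},{"offset":[0.02,-0.7,-0.75],"twist":[0,0,-0.025],"jaw":-0.08}]'
python3 - <<'E'
from h import *
print(tool()); c=cam('side'); vehicles(c,(-.08,.055,-.14,.14),.028); save(c,'side4.png',(140,100,420,310),2.8)
E
```

```text
time_s: 21.05
tool_pos: [0.5918, -0.2764, 0.103]
orientation: [[-0.995, -0.102, -0.002], [-0.102, 0.995, 0.001], [0.001, 0.001, -1.0]]
ft_force: [0.3, -0.4, -0.4]
width: 0.0475
grip_force: 0.0
(array([ 0.0037, -0.1043,  0.103 ]), 'yaw err deg', np.float64(2.13))
(array([ -8.5, 101.8]), array([27.3, 60.1]), 85.6) z 0.0384 n 158 rgb [163. 153. 137.]
(array([ -8.8, -40.5]), array([63.3, 76.8]), 46.7) z 0.0591 n 447 rgb [120.  91.  60.]
(array([  -3.2, -114.8]), array([78.9, 49.4]), 0.6) z 0.0504 n 454 rgb [138. 127. 111.]
```

View pics/side4.png

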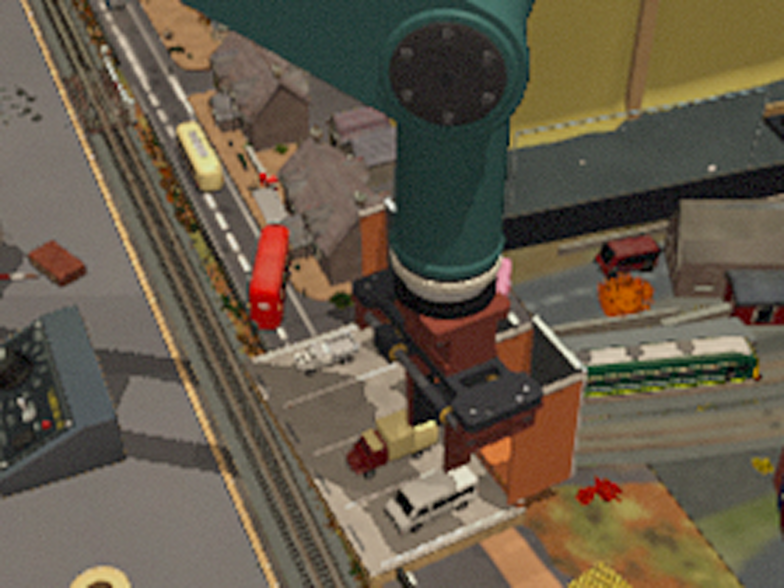

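The lorry is in the third bay at (395,445), the pickup is in the first at (330,352), and the fingers hover over the minibus. I grasp it now.

```bash
python3 -m inch '[{"offset":[0.02,0.01,0.3],"twist":[0,0,0],"jaw":-0.08},{"offset":[0.02,0.01,0.6],"twist":[0,0,0],"jaw":-0.08},{"offset":[0.02,0.01,0.78],"twist":[0,0,0],"jaw":-0.08},{"offset":[0.02,0.01,0.78],"twist":[0,0,0],"jaw":-0.08},{"offset":[0.02,0.01,0.78],"twist":[0,0,0],"jaw":-0.08},{"offset":[0.02,0.01,0.78],"twist":[0,0,0],"jaw":-0.08},{"offset":[0.02,0.01,0.78],"twist":[0,0,0],"jaw":1},{"offset":[0.02,0.01,0.78],"twist":[0,0,0],"jaw":1},{"offset":[0.02,0.01,0.78],"twist":[0,0,0],"jaw":1},{"offset":[0.02,0.01,0.78],"twist":[0,0,0],"jaw":1},{"offset":[0.02,0.01,0.78],"twist":[0,0,0],"jaw":1},{"offset":[0.02,0.01,0.78],"twist":[0,0,0],"jaw":1}]'
python3 - <<'E'
from h import *
print(tool())
E
```

```text
time_s: 22.3
tool_pos: [0.5909, -0.2759, 0.0269]
orientation: [[-0.995, -0.103, 0.001], [-0.103, 0.995, -0.001], [-0.001, -0.001, -1.0]]
ft_force: [-0.4, 1.7, 6.2]
width: 0.0284
grip_force: 30.0
(array([ 0.0029, -0.1037,  0.0269]), 'yaw err deg', np.float64(2.23))
```

```bash
python3 -m inch '[{"offset":[0,0,-0.05],"twist":[0,0,0],"jaw":1},{"offset":[0,0,-0.13],"twist":[0,0,0],"jaw":1},{"offset":[0,0,-0.23],"twist":[0,0,0],"jaw":1},{"offset":[0,0,-0.33],"twist":[0,0,0],"jaw":1},{"offset":[0,0,-0.43],"twist":[0,0,0],"jaw":1},{"offset":[0,0,-0.53],"twist":[0,0,0],"jaw":1},{"offset":[0,0,-0.63],"twist":[0,0,0],"jaw":1},{"offset":[0,0,-0.68],"twist":[0,0,0],"jaw":1},{"offset":[0,0.05,-0.68],"twist":[0,0,0],"jaw":1},{"offset":[0,0.13,-0.68],"twist":[0,0,0],"jaw":1},{"offset":[0,0.23,-0.68],"twist":[0,0,0],"jaw":1},{"offset":[0,0.33,-0.68],"twist":[0,0,0],"jaw":1},{"offset":[0,0.43,-0.68],"twist":[0,0,0],"jaw":1},{"offset":[0,0.53,-0.68],"twist":[0,0,0],"jaw":1},{"offset":[0,0.63,-0.68],"twist":[0,0,0],"jaw":1},{"offset":[0,0.73,-0.68],"twist":[0,0,0],"jaw":1},{"offset":[0,0.83,-0.68],"twist":[0,0,0],"jaw":1},{"offset":[0,0.93,-0.68],"twist":[0,0,0],"jaw":1}]' | egrep 'pos|width'
python3 -m inch '[{"offset":[0,0.1,0],"twist":[0,0,0],"jaw":1},{"offset":[0,0.2,0],"twist":[0,0,0.01],"jaw":1},{"offset":[0,0.3,0],"twist":[0,0,0.02],"jaw":1},{"offset":[0,0.4,0],"twist":[0,0,0.025],"jaw":1},{"offset":[0,0.44,0],"twist":[0,0,0.025],"jaw":1},{"offset":[0,0.44,0],"twist":[0,0,0.025],"jaw":1},{"offset":[0,0.44,0],"twist":[0,0,0.025],"jaw":1}]' | egrep 'pos|width'
python3 - <<'E'
from h import *
print(tool())
E
```

```text
tool_pos: [0.5808, -0.1824, 0.0942]
width: 0.0284
tool_pos: [0.5765, -0.1396, 0.0942]
width: 0.0287
(array([-0.0027,  0.0333,  0.0942]), 'yaw err deg', np.float64(0.11))
```

```bash
python3 -m inch '[{"offset":[0,0.01,0.1],"twist":[0,0,0],"jaw":1},{"offset":[0,0.01,0.2],"twist":[0,0,0],"jaw":1},{"offset":[0,0.01,0.3],"twist":[0,0,0],"jaw":1},{"offset":[0,0.01,0.4],"twist":[0,0,0],"jaw":1},{"offset":[0,0.01,0.5],"twist":[0,0,0],"jaw":1},{"offset":[0,0.01,0.6],"twist":[0,0,0],"jaw":1},{"offset":[0,0.01,0.65],"twist":[0,0,0],"jaw":1},{"offset":[0,0.01,0.67],"twist":[0,0,0],"jaw":1},{"offset":[0,0.01,0.67],"twist":[0,0,0],"jaw":1},{"offset":[0,0.01,0.67],"twist":[0,0,0],"jaw":1}]'
python3 -m inch '[{"offset":[0,0,0.005],"twist":[0,0,0],"jaw":0},{"offset":[0,0,0.005],"twist":[0,0,0],"jaw":0},{"offset":[0,0,0.005],"twist":[0,0,0],"jaw":0},{"offset":[0,0,0.005],"twist":[0,0,0],"jaw":0},{"offset":[0,0,-0.2],"twist":[0,0,0],"jaw":0},{"offset":[0,0,-0.6],"twist":[0,0,0],"jaw":0},{"offset":[0,0,-1],"twist":[0,0,0],"jaw":0},{"offset":[0,0,-1],"twist":[0,0,0],"jaw":0},{"offset":[0.5,0,-1],"twist":[0,0,0],"jaw":0},{"offset":[1.0,0,-1],"twist":[0,0,0],"jaw":0},{"offset":[1,0,-1],"twist":[0,0,0],"jaw":0},{"offset":[1,0,-1],"twist":[0,0,0],"jaw":0}]' | grep pos
python3 - <<'E'
from h import *
print(tool())
for n in('top','side'):
    c=cam(n); vehicles(c,(-.08,.055,-.14,.14),.028); np.savez('c_'+n+'2',**c)
    X=cloud(c); r,g,b=[c['image'][...,i].astype(int) for i in range(3)]
    m=(r>g+50)&(r>b+50)&(X[...,1]>-.03)&(X[...,1]<.2)&(X[...,0]>.5)&(X[...,0]<.62)&(X[...,2]>.045)&(X[...,2]<.075)
    k,l,st,_=cv2.connectedComponentsWithStats(m.astype(np.uint8)); m=l==1+st[1:,4].argmax()
    print(n,'bus world',rect(X[m][:,:2]),np.percentile(X[m][:,2],[5,50,95]).round(3),m.sum())
save(load('top2'),'top2.png',(230,170,420,290),4)
E
```

```text
time_s: 25.8
tool_pos: [0.5766, -0.1385, 0.0274]
orientation: [[-0.998, -0.066, 0.001], [-0.066, 0.998, -0.0], [-0.001, -0.0, -1.0]]
ft_force: [0.1, 1.0, -0.6]
width: 0.0289
grip_force: 30.0
tool_pos: [0.4751, -0.1448, 0.1268]
(array([-0.1043,  0.0346,  0.1268]), 'yaw err deg', np.float64(0.03))
(array([ -5.1, -34.3]), array([82.8, 29.9]), 0.1) z 0.0601 n 398 rgb [201. 189. 124.]
(array([-4. , 33.5]), array([76. , 29.4]), 0.4) z 0.0518 n 311 rgb [216. 217. 201.]
(array([ -4.1, 102.8]), array([23. , 60.5]), 85.4) z 0.0405 n 203 rgb [193. 185. 166.]
top bus world (array([559.2,  60.8]), array([109.8,  31.4]), 63.7) [0.051 0.056 0.06 ] 540
(array([ -9.2, 102.1]), array([27.7, 63. ]), 86.7) z 0.0383 n 164 rgb [164. 154. 138.]
(array([-9.8, 31.8]), array([31., 77.]), 88.0) z 0.0487 n 363 rgb [170. 162. 144.]
(array([ -8.8, -35.3]), array([33., 82.]), 88.7) z 0.0576 n 469 rgb [161. 132.  89.]
side bus world (array([578.9,  79.2]), array([47.1,  5.9]), 70.3) [0.048 0.053 0.057] 27
```

View pics/top2.png

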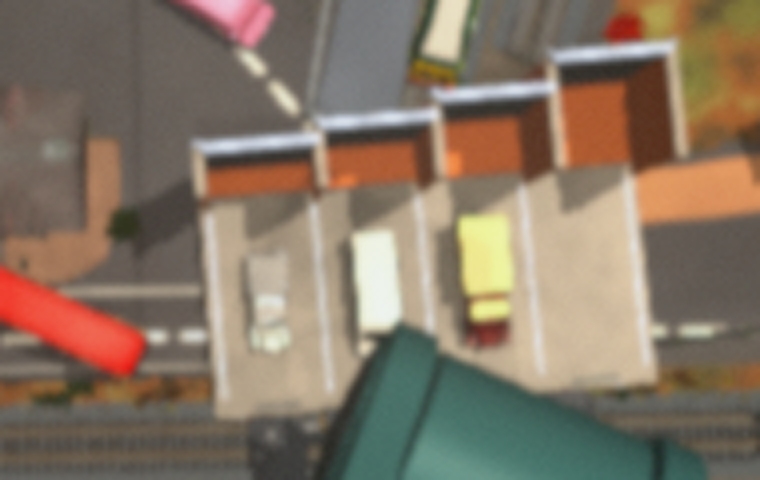

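All three vehicles sit well centred: pickup crop px (268,300), minibus (377,280), lorry (485,280). The bus lies upright but slewed on the road, centre world (0.559,0.061). I check what lies under the gripper body and fingers for a slewed grasp.

Run:
```python
from h import *
X=cloud(load('top2')); X=X[X[...,2]>-.05]; 
r,g=0,0
for ang in(63.7,):
  for s in(-.015,-.008,0):
    u=np.array([np.cos(np.radians(ang)),np.sin(np.radians(ang))]); v=np.array([u[1],-u[0]])
    c=np.array([.5592,.0608])+s*u; a=(X[:,:2]-c)@u; b=(X[:,:2]-c)@v
    m=(abs(a)<.042)&(abs(b)<.094)
    print(s,c.round(4),'body footprint z max by b:',[(int(1000*k),int(1000*np.percentile(X[m&(abs(b-k)<.01)][:,2],98))) for k in np.arange(-.09,.091,.02)],
     'fingers',[ (k,np.percentile(X[(abs(a)<.014)&(b*k>.024)&(b*k<.040)][:,2],[50,98]).round(3)) for k in(-1,1)])
```

```text
-0.015 [0.5526 0.0474] body footprint z max by b: [(-90, 12), (-69, 12), (-49, 18), (-29, 18), (-9, 60), (10, 60), (30, 9), (50, 61), (70, 78), (90, 86)] fingers [(-1, array([0.007, 0.019])), (1, array([0.001, 0.005]))]
-0.008 [0.5557 0.0536] body footprint z max by b: [(-90, 12), (-69, 13), (-49, 18), (-29, 18), (-9, 60), (10, 60), (30, 9), (50, 68), (70, 82), (90, 96)] fingers [(-1, array([0.002, 0.019])), (1, array([0.   , 0.005]))]
0 [0.5592 0.0608] body footprint z max by b: [(-90, 12), (-69, 15), (-49, 18), (-29, 18), (-9, 60), (10, 60), (30, 12), (50, 77), (70, 86), (90, 109)] fingers [(-1, array([0.001, 0.019])), (1, array([0.002, 0.009]))]
```

```bash
python3 -m inch '[{"offset":[-0.24,0.48,-0.2],"twist":[0,0,0],"jaw":-0.15},{"offset":[-0.47,0.97,-0.2],"twist":[0,0,0],"jaw":-0.15},{"offset":[-0.47,0.97,-0.2],"twist":[0,0,0],"jaw":-0.15},{"offset":[-0.47,0.97,-0.2],"twist":[0,0,0],"jaw":-0.15}]' | grep pos
python3 -m inch '[{"offset":[-0.24,0.48,0],"twist":[0,0,-0.1],"jaw":-0.15},{"offset":[-0.47,0.97,0],"twist":[0,0,-0.2],"jaw":-0.15},{"offset":[-0.47,0.97,0],"twist":[0,0,-0.3],"jaw":-0.15},{"offset":[-0.47,0.97,0],"twist":[0,0,-0.4],"jaw":-0.15},{"offset":[-0.47,0.97,0],"twist":[0,0,-0.5],"jaw":-0.15},{"offset":[-0.47,0.97,0],"twist":[0,0,-0.6],"jaw":-0.15},{"offset":[-0.47,0.97,0],"twist":[0,0,-0.7],"jaw":-0.15},{"offset":[-0.47,0.97,0],"twist":[0,0,-0.7],"jaw":-0.15},{"offset":[-0.47,0.97,0],"twist":[0,0,-0.7],"jaw":-0.15},{"offset":[-0.47,0.97,0],"twist":[0,0,-0.7],"jaw":-0.15}]'
python3 - <<'E'
from h import *
s=ctrl.observe(); print(s['joint_positions']); R=np.array(s['orientation']); d=np.r_[.556,.054,.025]-s['tool_pos']; print('tool offset needed',(R.T@d).round(4), 'tool x angle',np.degrees(np.arctan2(R[1,0],R[0,0])))
E
```

```text
tool_pos: [0.519, -0.0437, 0.1472]
time_s: 28.5
tool_pos: [0.5575, 0.0541, 0.147]
orientation: [[-0.442, -0.897, -0.0], [-0.897, 0.442, -0.0], [0.0, 0.0, -1.0]]
ft_force: [0.5, 0.9, -0.4]
width: 0.0503
grip_force: 0.0
[-2.63044018e-02  3.82549364e-01  1.68448633e+00 -3.33239167e-04
  1.07487831e+00 -2.70964403e+00]
tool offset needed [0.0007 0.0013 0.122 ] tool x angle -116.2468741389034
```

```bash
python3 -m inch '[{"offset":[0.01,0.01,0.4],"twist":[0,0,0],"jaw":-0.15},{"offset":[0.01,0.01,0.7],"twist":[0,0,0],"jaw":-0.15},{"offset":[0.01,0.01,1.0],"twist":[0,0,0],"jaw":-0.15},{"offset":[0.01,0.01,1.0],"twist":[0,0,0],"jaw":-0.15}]' | egrep 'pos|force'
python3 -m inch '[{"offset":[0,0,0.1],"twist":[0,0,0],"jaw":-0.15},{"offset":[0,0,0.2],"twist":[0,0,0],"jaw":-0.15},{"offset":[0,0,0.2],"twist":[0,0,0],"jaw":-0.15},{"offset":[0,0,0.2],"twist":[0,0,0],"jaw":-0.15},{"offset":[0,0,0.2],"twist":[0,0,0],"jaw":-0.15}]' | egrep 'pos|force'
python3 -m inch '[{"offset":[0,0,0.03],"twist":[0,0,0],"jaw":1},{"offset":[0,0,0.03],"twist":[0,0,0],"jaw":1},{"offset":[0,0,0.03],"twist":[0,0,0],"jaw":1},{"offset":[0,0,0.03],"twist":[0,0,0],"jaw":1},{"offset":[0,0,0.03],"twist":[0,0,0],"jaw":1},{"offset":[0,0,0.03],"twist":[0,0,0],"jaw":1},{"offset":[0,0,0.03],"twist":[0,0,0],"jaw":1}]'
```

```text
tool_pos: [0.5529, 0.0542, 0.0438]
ft_force: [-1.5, -0.0, -0.3]
grip_force: 0.0
tool_pos: [0.5567, 0.0543, 0.0279]
ft_force: [0.6, -0.2, -0.1]
grip_force: 0.0
time_s: 30.1
tool_pos: [0.5561, 0.0543, 0.0242]
orientation: [[-0.439, -0.898, 0.0], [-0.898, 0.439, -0.0], [0.0, -0.0, -1.0]]
ft_force: [-0.5, 0.3, 0.9]
width: 0.0331
grip_force: 30.0
```

```bash
python3 -m inch '[{"offset":[0,0,-0.03],"twist":[0,0,0],"jaw":1},{"offset":[0,0,-0.1],"twist":[0,0,0],"jaw":1},{"offset":[0,0,-0.2],"twist":[0,0,0],"jaw":1},{"offset":[0,0,-0.3],"twist":[0,0,0],"jaw":1},{"offset":[0,0,-0.4],"twist":[0,0,0],"jaw":1},{"offset":[0,0,-0.5],"twist":[0,0,0],"jaw":1},{"offset":[0,0,-0.6],"twist":[0,0,0],"jaw":1},{"offset":[0,0,-0.7],"twist":[0,0,0],"jaw":1},{"offset":[0,0,-0.8],"twist":[0,0,0],"jaw":1},{"offset":[0,0,-0.9],"twist":[0,0,0],"jaw":1},{"offset":[0,0,-0.97],"twist":[0,0,0],"jaw":1},{"offset":[0,0,-1],"twist":[0,0,0],"jaw":1},{"offset":[0,0,-1],"twist":[0,0,0],"jaw":1}]' | egrep 'pos|width|force'
python3 -m inch '[{"offset":[0,0,0],"twist":[0,0,0.02],"jaw":1},{"offset":[0,0,0],"twist":[0,0,0.05],"jaw":1},{"offset":[0,0,0],"twist":[0,0,0.09],"jaw":1},{"offset":[0,0,0],"twist":[0,0,0.13],"jaw":1},{"offset":[0,0,0],"twist":[0,0,0.17],"jaw":1},{"offset":[0,0,0],"twist":[0,0,0.21],"jaw":1},{"offset":[0,0,0],"twist":[0,0,0.25],"jaw":1},{"offset":[0,0,0],"twist":[0,0,0.29],"jaw":1},{"offset":[0,0,0],"twist":[0,0,0.33],"jaw":1},{"offset":[0,0,0],"twist":[0,0,0.37],"jaw":1},{"offset":[0,0,0],"twist":[0,0,0.41],"jaw":1},{"offset":[0,0,0],"twist":[0,0,0.45],"jaw":1},{"offset":[0,0,0],"twist":[0,0,0.49],"jaw":1},{"offset":[0,0,0],"twist":[0,0,0.53],"jaw":1},{"offset":[0,0,0],"twist":[0,0,0.57],"jaw":1},{"offset":[0,0,0],"twist":[0,0,0.61],"jaw":1},{"offset":[0,0,0],"twist":[0,0,0.65],"jaw":1},{"offset":[0,0,0],"twist":[0,0,0.68],"jaw":1},{"offset":[0,0,0],"twist":[0,0,0.7],"jaw":1},{"offset":[0,0,0],"twist":[0,0,0.7],"jaw":1}]' | egrep 'pos|width|force'
python3 - <<'E'
from h import *
print(tool()); c=cam('side');save(c,'side5.png',(140,100,420,310),2.8)
E
```

```text
tool_pos: [0.5563, 0.0543, 0.1246]
ft_force: [0.4, 0.3, -2.2]
width: 0.0332
grip_force: 30.0
tool_pos: [0.5558, 0.0543, 0.1237]
ft_force: [0.2, 0.8, -2.1]
width: 0.0327
grip_force: 30.0
(array([-0.0109,  0.2281,  0.1237]), 'yaw err deg', np.float64(0.08))
```

View pics/side5.png

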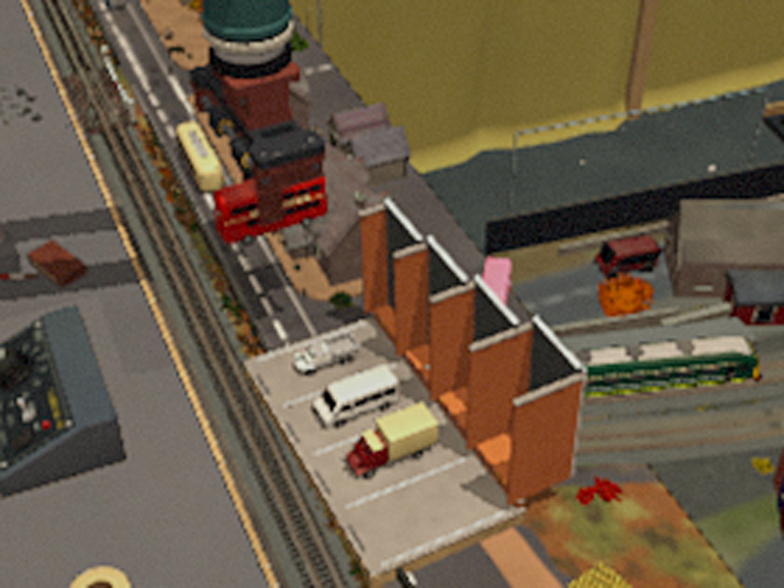

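The bus hangs level and square in the gripper (270,205). I carry it gently to the right-hand bay.

```bash
python3 -m inch '[{"offset":[0,-0.02,0],"twist":[0,0,0],"jaw":1},{"offset":[0,-0.06,0],"twist":[0,0,0],"jaw":1},{"offset":[0,-0.12,0],"twist":[0,0,0],"jaw":1},{"offset":[0,-0.2,0],"twist":[0,0,0],"jaw":1},{"offset":[0,-0.3,0],"twist":[0,0,0],"jaw":1},{"offset":[0,-0.4,0],"twist":[0,0,0],"jaw":1},{"offset":[0,-0.5,0],"twist":[0,0,0],"jaw":1},{"offset":[0,-0.6,0],"twist":[0,0,0],"jaw":1},{"offset":[0,-0.7,0],"twist":[0,0,0],"jaw":1},{"offset":[0,-0.8,0],"twist":[0,0,0],"jaw":1},{"offset":[0,-0.9,0],"twist":[0,0,0],"jaw":1},{"offset":[0,-1,0],"twist":[0,0,0],"jaw":1}]' | egrep 'pos|width|ft'
python3 -m inch '[{"offset":[0,-0.1,0],"twist":[0,0,0],"jaw":1},{"offset":[0,-0.2,0],"twist":[0,0,0],"jaw":1},{"offset":[0,-0.3,0],"twist":[0,0,0],"jaw":1},{"offset":[0,-0.4,0],"twist":[0,0,0],"jaw":1},{"offset":[0,-0.5,0],"twist":[0,0,0],"jaw":1},{"offset":[0,-0.6,0],"twist":[0,0,0],"jaw":1},{"offset":[0,-0.7,0],"twist":[0,0,0],"jaw":1},{"offset":[0,-0.8,0],"twist":[0,0,0],"jaw":1},{"offset":[0,-0.9,0],"twist":[0,0,0],"jaw":1},{"offset":[0,-1,0],"twist":[0,0,0],"jaw":1}]' | egrep 'pos|width|ft'
python3 -m inch '[{"offset":[0,-0.1,0],"twist":[0,0,0],"jaw":1},{"offset":[0,-0.2,0],"twist":[0,0,0],"jaw":1},{"offset":[0,-0.3,0],"twist":[0,0,0],"jaw":1},{"offset":[0,-0.4,0],"twist":[0,0,0],"jaw":1},{"offset":[0,-0.5,0],"twist":[0,0,0],"jaw":1},{"offset":[0,-0.6,0],"twist":[0,0,0],"jaw":1},{"offset":[0,-0.7,0],"twist":[0,0,0],"jaw":1},{"offset":[0,-0.8,0],"twist":[0,0,0],"jaw":1},{"offset":[0,-0.9,0],"twist":[0,0,0],"jaw":1},{"offset":[0,-1,0],"twist":[0,0,0],"jaw":1}]' | egrep 'pos|width|ft'
python3 -m inch '[{"offset":[0.01,-0.1,0],"twist":[0,0,0],"jaw":1},{"offset":[0.02,-0.2,0],"twist":[0,0,0],"jaw":1},{"offset":[0.02,-0.26,0],"twist":[0,0,0],"jaw":1},{"offset":[0.02,-0.3,0],"twist":[0,0,0],"jaw":1},{"offset":[0.02,-0.3,0],"twist":[0,0,0],"jaw":1},{"offset":[0.02,-0.3,0],"twist":[0,0,0],"jaw":1}]' | egrep 'pos|width|ft'
python3 - <<'E'
from h import *
print(tool())
c=cam('top'); X=cloud(c); gx=X[...,:2]@EX-OX; gy=X[...,:2]@EY-OY; r,g,b=[c['image'][...,i].astype(int) for i in range(3)]
m=(r>g+60)&(r>b+60)&(r>150)&(abs(gy+.102)<.04)&(gx<.06)&(gx>-.1)&(X[...,2]>.09)
print('bus',rect(np.c_[gx[m],gy[m]]),np.percentile(X[m][:,2],[5,50,95]).round(3),m.sum())
save(cam('side'),'side6.png',(140,100,420,310),2.8)
E
```

```text
tool_pos: [0.5625, -0.0462, 0.1241]
ft_force: [-1.1, 0.4, -1.7]
width: 0.0332
tool_pos: [0.5696, -0.1462, 0.1242]
ft_force: [-0.4, -0.0, -2.1]
width: 0.0334
tool_pos: [0.5758, -0.2458, 0.1241]
ft_force: [-0.3, 0.4, -1.4]
width: 0.0329
tool_pos: [0.5759, -0.2748, 0.1241]
ft_force: [1.0, 0.3, -2.2]
width: 0.0331
(array([-0.0121, -0.1017,  0.1241]), 'yaw err deg', np.float64(0.09))
bus (array([ 26.9, -95. ]), array([29.4, 55.5]), 63.7) [0.153 0.157 0.228] 147
```

View pics/side6.png

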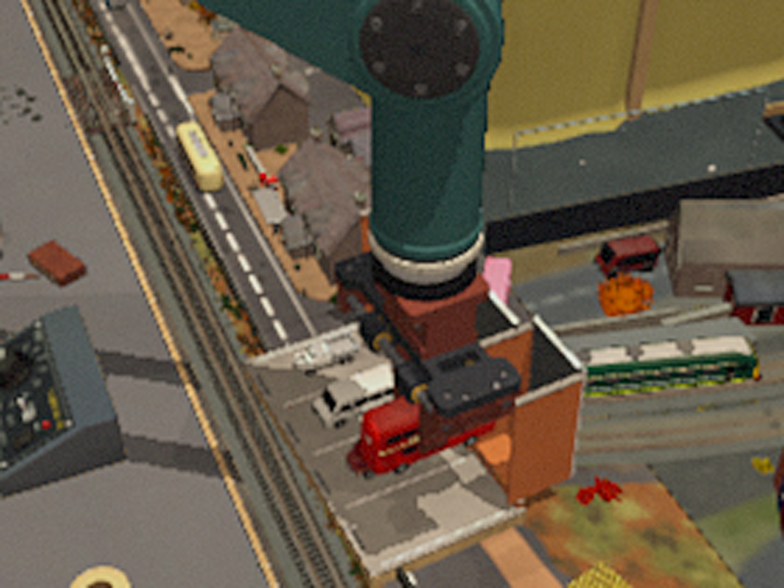

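The bus is held level over the right bay (425,440), so I lower it.

```bash
python3 -m inch '[{"offset":[0,0,0.04],"twist":[0,0,0],"jaw":1},{"offset":[0,0,0.1],"twist":[0,0,0],"jaw":1},{"offset":[0,0,0.2],"twist":[0,0,0],"jaw":1},{"offset":[0,0,0.3],"twist":[0,0,0],"jaw":1},{"offset":[0,0,0.4],"twist":[0,0,0],"jaw":1},{"offset":[0,0,0.5],"twist":[0,0,0],"jaw":1},{"offset":[0,0,0.6],"twist":[0,0,0],"jaw":1},{"offset":[0,0,0.7],"twist":[0,0,0],"jaw":1},{"offset":[0,0,0.76],"twist":[0,0,0],"jaw":1},{"offset":[0,0,0.8],"twist":[0,0,0],"jaw":1},{"offset":[0,0,0.8],"twist":[0,0,0],"jaw":1},{"offset":[0,0,0.8],"twist":[0,0,0],"jaw":1},{"offset":[0,0,0.8],"twist":[0,0,0],"jaw":1}]'
python3 - <<'E'
from h import *
print(tool())
E
```

```text
time_s: 38.65
tool_pos: [0.5763, -0.2754, 0.0447]
orientation: [[-0.998, -0.066, 0.001], [-0.066, 0.998, -0.001], [-0.001, -0.001, -1.0]]
ft_force: [-0.3, -0.2, -1.9]
width: 0.033
grip_force: 30.0
(array([-0.0117, -0.1022,  0.0447]), 'yaw err deg', np.float64(0.09))
```

```bash
python3 -m inch '[{"offset":[0,0,0.01],"twist":[0,0,0],"jaw":1},{"offset":[0,0,0.02],"twist":[0,0,0],"jaw":1},{"offset":[0,0,0.03],"twist":[0,0,0],"jaw":1},{"offset":[0,0,0.03],"twist":[0,0,0],"jaw":1}]' 
python3 -m inch '[{"offset":[0,0,0],"twist":[0,0,0],"jaw":-0.05},{"offset":[0,0,0],"twist":[0,0,0],"jaw":-0.05},{"offset":[0,0,0],"twist":[0,0,0],"jaw":-0.05},{"offset":[0,0,0],"twist":[0,0,0],"jaw":-0.05},{"offset":[0,0,-0.2],"twist":[0,0,0],"jaw":-0.05},{"offset":[0,0,-0.5],"twist":[0,0,0],"jaw":-0.05},{"offset":[0,0,-0.9],"twist":[0,0,0],"jaw":-0.05},{"offset":[0,0,-1],"twist":[0,0,0],"jaw":-0.05},{"offset":[0,0,-1],"twist":[0,0,0],"jaw":-0.05}]'
python3 -m inch '[{"offset":[0,0.2,-0.4],"twist":[0,0,0],"jaw":0.5},{"offset":[0,0.5,-0.8],"twist":[0,0,0],"jaw":1},{"offset":[0,0.9,-0.8],"twist":[0,0,0],"jaw":1},{"offset":[0,1,-0.8],"twist":[0,0,0],"jaw":1},{"offset":[0,1,-0.8],"twist":[0,0,0],"jaw":1}]' | grep pos
python3 -m inch '[{"offset":[0,0.37,0],"twist":[0,0,0],"jaw":1},{"offset":[0,0.37,0],"twist":[0,0,0],"jaw":1},{"offset":[0.5,0.37,0],"twist":[0,0,0],"jaw":1},{"offset":[1,0.37,0],"twist":[0,0,0],"jaw":1},{"offset":[1,0.37,0],"twist":[0,0,0],"jaw":1},{"offset":[1,0.37,0],"twist":[0,0,0],"jaw":1}]' | grep pos
python3 - <<'E'
from h import *
print(tool())
c=cam('top'); vehicles(c,(-.08,.055,-.14,.14),.028); save(c,'top3.png',(230,170,420,290),4)
X=cloud(c); gx=X[...,:2]@EX-OX; gy=X[...,:2]@EY-OY
for zz in(.06,.09,.12,.15,.165):
    m=(abs(gy-.034)<.02)&(abs(X[...,2]-zz)<.008)&(gx>.05)&(gx<.15); print(zz,np.median(gx[m]).round(4),m.sum())
E
```

```text
time_s: 39.05
tool_pos: [0.5762, -0.2752, 0.0422]
orientation: [[-0.998, -0.066, 0.001], [-0.066, 0.998, -0.001], [-0.001, -0.001, -1.0]]
ft_force: [-2.0, 0.6, 5.4]
width: 0.0332
grip_force: 30.0
time_s: 39.95
tool_pos: [0.5773, -0.2759, 0.1432]
orientation: [[-0.998, -0.066, 0.004], [-0.066, 0.998, -0.002], [-0.003, -0.003, -1.0]]
ft_force: [-0.5, 0.3, 0.2]
width: 0.0459
grip_force: 0.0
tool_pos: [0.5681, -0.1735, 0.2195]
tool_pos: [0.4661, -0.1461, 0.2203]
(array([-0.1133,  0.0339,  0.2203]), 'yaw err deg', np.float64(-0.02))
(array([  -4.3, -102.1]), array([ 33.1, 110.1]), 89.8) z 0.077 n 684 rgb [201.  72.  57.]
(array([ -5. , -34.4]), array([30.4, 82.8]), 89.6) z 0.0601 n 402 rgb [202. 188. 123.]
(array([-5.7, 33.1]), array([78.8, 30.3]), 0.6) z 0.0516 n 362 rgb [215. 214. 197.]
(array([ -4. , 102.8]), array([23. , 60.8]), 85.3) z 0.0409 n 210 rgb [194. 186. 168.]
0.06 0.0882 12
0.09 0.0874 13
0.12 0.0867 13
0.15 0.0859 15
0.165 0.0867 36
```

View pics/top3.png

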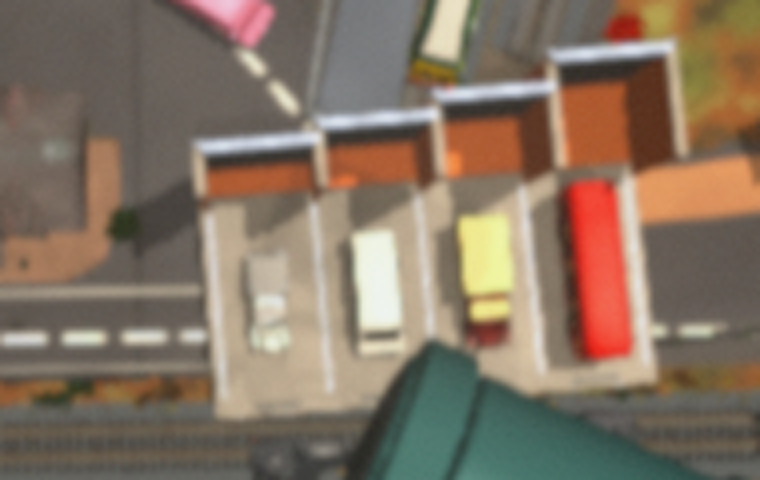

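All four stand centred in their bays within about 5 mm: pickup (268,300), minibus (377,290), lorry (485,280), bus (598,270). Next I bring the closed fingers behind the second roof to swing the shell shut.

```bash
python3 -m inch '[{"offset":[-0.5,0,0],"twist":[0,0,0],"jaw":1},{"offset":[-1,0,0],"twist":[0,0,0],"jaw":1},{"offset":[-1,0,0],"twist":[0,0,0],"jaw":1},{"offset":[-1,0,0],"twist":[0,0,0],"jaw":1}]' | grep pos
python3 -m inch '[{"offset":[-0.5,0,0],"twist":[0,0,0],"jaw":1},{"offset":[-1,0,0],"twist":[0,0,0],"jaw":1},{"offset":[-1,0,0],"twist":[0,0,0],"jaw":1},{"offset":[-1,0,0],"twist":[0,0,0],"jaw":1}]' | grep pos
python3 -m inch '[{"offset":[-0.33,0,0],"twist":[0,0,0],"jaw":1},{"offset":[-0.33,0,0],"twist":[0,0,0],"jaw":1},{"offset":[-0.33,0,0],"twist":[0,0,0],"jaw":1},{"offset":[-0.33,0,0.3],"twist":[0,0,0],"jaw":1},{"offset":[-0.33,0,0.6],"twist":[0,0,0],"jaw":1},{"offset":[-0.33,0,0.7],"twist":[0,0,0],"jaw":1},{"offset":[-0.33,0,0.7],"twist":[0,0,0],"jaw":1},{"offset":[-0.33,0,0.7],"twist":[0,0,0],"jaw":1}]'
python3 - <<'E'
from h import *
print(tool()); save(cam('side'),'side7.png',(140,100,420,310),2.8)
E
```

```text
tool_pos: [0.569, -0.1388, 0.2202]
tool_pos: [0.6664, -0.1319, 0.2202]
time_s: 42.7
tool_pos: [0.6996, -0.13, 0.1525]
orientation: [[-0.998, -0.066, 0.001], [-0.066, 0.998, -0.0], [-0.001, -0.001, -1.0]]
ft_force: [-0.4, 0.2, 0.8]
width: 0.0002
grip_force: 0.0
(array([0.1207, 0.0349, 0.1525]), 'yaw err deg', np.float64(0.07))
```

View pics/side7.png

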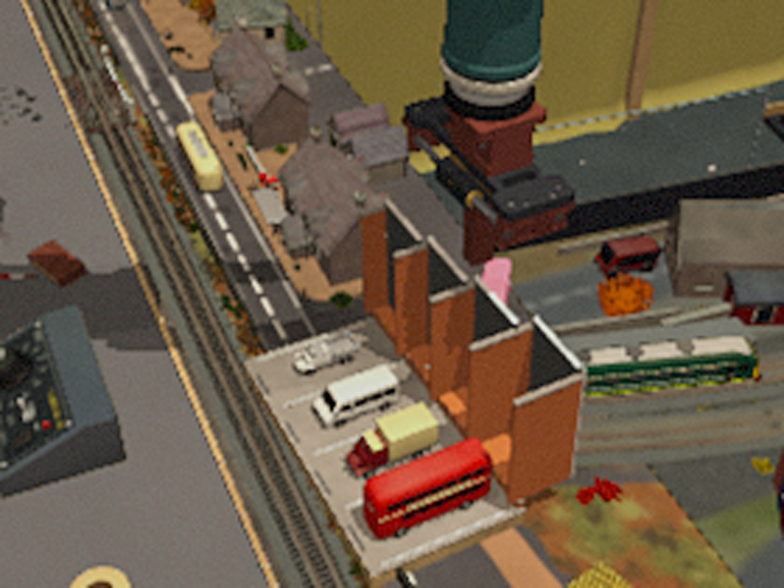

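```bash
python3 -m inch '[{"offset":[0.1,0,0.04],"twist":[0,0,0],"jaw":1},{"offset":[0.17,0,0.04],"twist":[0,0,0],"jaw":1},{"offset":[0.22,0,0.04],"twist":[0,0,0],"jaw":1},{"offset":[0.27,0,0.03],"twist":[0,0,0],"jaw":1},{"offset":[0.32,0,0.02],"twist":[0,0,0],"jaw":1},{"offset":[0.38,0,0.02],"twist":[0,0,0],"jaw":1},{"offset":[0.44,0,0.02],"twist":[0,0,0],"jaw":1},{"offset":[0.5,0,0.02],"twist":[0,0,0],"jaw":1},{"offset":[0.55,0,0.02],"twist":[0,0,0],"jaw":1},{"offset":[0.6,0,0.03],"twist":[0,0,0],"jaw":1},{"offset":[0.66,0,0.04],"twist":[0,0,0],"jaw":1},{"offset":[0.72,0,0.05],"twist":[0,0,0],"jaw":1},{"offset":[0.78,0,0.06],"twist":[0,0,0],"jaw":1},{"offset":[0.82,0,0.07],"twist":[0,0,0],"jaw":1}]'
python3 - <<'E'
from h import *
print(tool())
X=cloud(cam('side')); gx=X[...,:2]@EX-OX+.005; gy=X[...,:2]@EY-OY; z=X[...,2]
m=(abs(gy+.102)<.02)&(z>.1)&(z<.22)&(abs(gx)<.16); P=np.c_[gx[m],z[m]]; print(m.sum(), P[P[:,1].argmax()].round(3), P[P[:,0].argmin()].round(3))
E
```

```text
time_s: 44.15
tool_pos: [0.6168, -0.135, 0.1437]
orientation: [[-0.998, -0.066, -0.001], [-0.066, 0.998, 0.0], [0.001, 0.0, -1.0]]
ft_force: [1.7, -0.3, -0.4]
width: 0.0007
grip_force: 0.5
(array([0.0378, 0.0352, 0.1437]), 'yaw err deg', np.float64(0.09))
47 [0.04  0.176] [0.037 0.173]
```

```bash
python3 -m inch '[{"offset":[0.05,0,0.01],"twist":[0,0,0],"jaw":1},{"offset":[0.1,0,0.02],"twist":[0,0,0],"jaw":1},{"offset":[0.14,0,0.04],"twist":[0,0,0],"jaw":1},{"offset":[0.19,0,0.06],"twist":[0,0,0],"jaw":1},{"offset":[0.24,0,0.09],"twist":[0,0,0],"jaw":1},{"offset":[0.28,0,0.11],"twist":[0,0,0],"jaw":1},{"offset":[0.33,0,0.14],"twist":[0,0,0],"jaw":1},{"offset":[0.37,0,0.17],"twist":[0,0,0],"jaw":1},{"offset":[0.41,0,0.2],"twist":[0,0,0],"jaw":1},{"offset":[0.45,0,0.24],"twist":[0,0,0],"jaw":1},{"offset":[0.49,0,0.28],"twist":[0,0,0],"jaw":1},{"offset":[0.52,0,0.31],"twist":[0,0,0],"jaw":1},{"offset":[0.56,0,0.35],"twist":[0,0,0],"jaw":1},{"offset":[0.6,0,0.4],"twist":[0,0,0],"jaw":1},{"offset":[0.63,0,0.44],"twist":[0,0,0],"jaw":1}]'
python3 - <<'E'
from h import *
print(tool()); save(cam('side'),'side8.png',(140,100,420,310),2.8)
E
```

```text
time_s: 45.7
tool_pos: [0.5545, -0.1392, 0.0997]
orientation: [[-0.998, -0.066, -0.0], [-0.066, 0.998, -0.0], [0.0, 0.0, -1.0]]
ft_force: [1.1, -0.1, 0.3]
width: 0.0004
grip_force: 0.3
(array([-0.0247,  0.0351,  0.0997]), 'yaw err deg', np.float64(0.09))
```

View pics/side8.png

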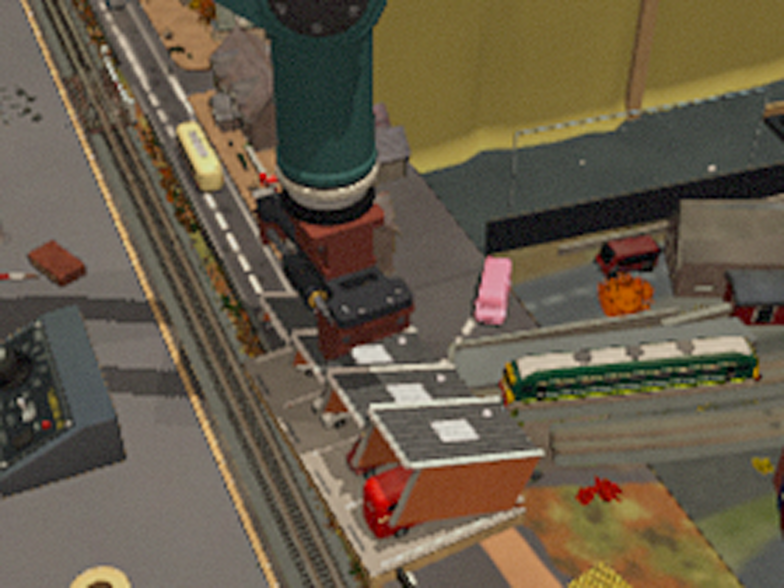

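The roof is about 22° open and comes down cleanly over the bays, with the bus at (385,500) inside its walls. I finish the arc.

```bash
python3 -m inch '[{"offset":[0.03,0,0.05],"twist":[0,0,0],"jaw":1},{"offset":[0.06,0,0.1],"twist":[0,0,0],"jaw":1},{"offset":[0.08,0,0.14],"twist":[0,0,0],"jaw":1},{"offset":[0.11,0,0.19],"twist":[0,0,0],"jaw":1},{"offset":[0.13,0,0.24],"twist":[0,0,0],"jaw":1},{"offset":[0.15,0,0.29],"twist":[0,0,0],"jaw":1},{"offset":[0.17,0,0.33],"twist":[0,0,0],"jaw":1},{"offset":[0.18,0,0.36],"twist":[0,0,0],"jaw":1},{"offset":[0.18,0,0.38],"twist":[0,0,0],"jaw":1},{"offset":[0.18,0,0.38],"twist":[0,0,0],"jaw":1}]'
python3 -m inch '[{"offset":[0,0,0.01],"twist":[0,0,0],"jaw":1},{"offset":[0,0,0.02],"twist":[0,0,0],"jaw":1},{"offset":[0,0,0.03],"twist":[0,0,0],"jaw":1},{"offset":[0,0,0.03],"twist":[0,0,0],"jaw":1},{"offset":[0,0,0.03],"twist":[0,0,0],"jaw":1}]' | egrep 'pos|ft'
python3 - <<'E'
from h import *
print(tool())
E
```

```text
time_s: 46.75
tool_pos: [0.5366, -0.1403, 0.0618]
orientation: [[-0.998, -0.066, -0.001], [-0.066, 0.998, 0.0], [0.001, 0.0, -1.0]]
ft_force: [0.4, 0.2, -0.3]
width: 0.0007
grip_force: 0.0
tool_pos: [0.5371, -0.1404, 0.0592]
ft_force: [0.1, 0.4, -0.1]
(array([-0.0421,  0.035 ,  0.0592]), 'yaw err deg', np.float64(0.09))
```

```bash
python3 -m inch '[{"offset":[0,0,0.01],"twist":[0,0,0],"jaw":1},{"offset":[0,0,0.015],"twist":[0,0,0],"jaw":1},{"offset":[0,0,0.02],"twist":[0,0,0],"jaw":1},{"offset":[0,0,0.02],"twist":[0,0,0],"jaw":1}]' | egrep 'pos|ft'
python3 -m inch '[{"offset":[0,0,0.01],"twist":[0,0,0],"jaw":1},{"offset":[0,0,0.01],"twist":[0,0,0],"jaw":1},{"offset":[0,0,0.01],"twist":[0,0,0],"jaw":1}]' | egrep 'pos|ft'
python3 - <<'E'
from h import *
X=cloud(cam('side')); gx=X[...,:2]@EX-OX+.005; gy=X[...,:2]@EY-OY; z=X[...,2]
for yy in(.034,-.034,-.102):
    m=(abs(gy-yy)<.026)&(z>.035)&(z<.13)&(gx>-.07)&(gx<.06)&((yy<0)|(abs(gx+.04)>.03)); P=np.polyfit(gx[m],z[m],1); print(yy,m.sum(),'slope',P.round(4), 'z front/rear',np.polyval(P,[-.071,.064]).round(4))
E
```

```text
tool_pos: [0.5369, -0.1404, 0.0574]
ft_force: [-1.4, 0.0, 3.1]
tool_pos: [0.5369, -0.1404, 0.0572]
ft_force: [-3.7, 0.2, 11.4]
0.034 167 slope [-0.0022  0.0563] z front/rear [0.0564 0.0561]
-0.034 674 slope [0.0022 0.0663] z front/rear [0.0662 0.0665]
-0.102 974 slope [0.0366 0.0826] z front/rear [0.08   0.0849]
```

It is firmly stopped, with the skin at z 57 mm as described for shut. I retreat and check.

```bash
python3 -m inch '[{"offset":[0,0,-0.05],"twist":[0,0,0],"jaw":1},{"offset":[0,0,-0.3],"twist":[0,0,0],"jaw":1},{"offset":[0,0,-0.7],"twist":[0,0,0],"jaw":1},{"offset":[0,0,-1],"twist":[0,0,0],"jaw":1},{"offset":[0.5,0,-1],"twist":[0,0,0],"jaw":1},{"offset":[1,0,-1],"twist":[0,0,0],"jaw":1},{"offset":[1,0,-1],"twist":[0,0,0],"jaw":1},{"offset":[1,0,-1],"twist":[0,0,0],"jaw":1},{"offset":[1,0,-1],"twist":[0,0,0],"jaw":1}]' | egrep 'pos|ft|time'
python3 - <<'E'
from h import *
c=cam('top'); save(cam('side'),'side9.png',(140,100,420,310),2.8)
for n,c in(('top',c),('side',cam('side'))):
    X=cloud(c); gx=X[...,:2]@EX-OX; gy=X[...,:2]@EY-OY; z=X[...,2]
    for yy in(.102,.034,-.034,-.102):
        m=(abs(gy-yy)<.022)&(z>.04)&(z<.1)&(gx>-.05)&(gx<.05); P=np.polyfit(gx[m],z[m],1); print(n,yy,m.sum(),'slope',P.round(4))
E
```

```text
time_s: 48.9
tool_pos: [0.4386, -0.1476, 0.1566]
ft_force: [1.1, 0.4, 0.4]
top 0.102 698 slope [-0.0032  0.0498]
top 0.034 704 slope [-0.0007  0.0577]
top -0.034 720 slope [-0.0013  0.0678]
top -0.102 743 slope [-0.001   0.0848]
side 0.102 402 slope [0.0048 0.0485]
side 0.034 454 slope [-0.0006  0.0565]
side -0.034 464 slope [0.0038 0.0666]
side -0.102 617 slope [0.0025 0.0834]
```

View pics/side9.png

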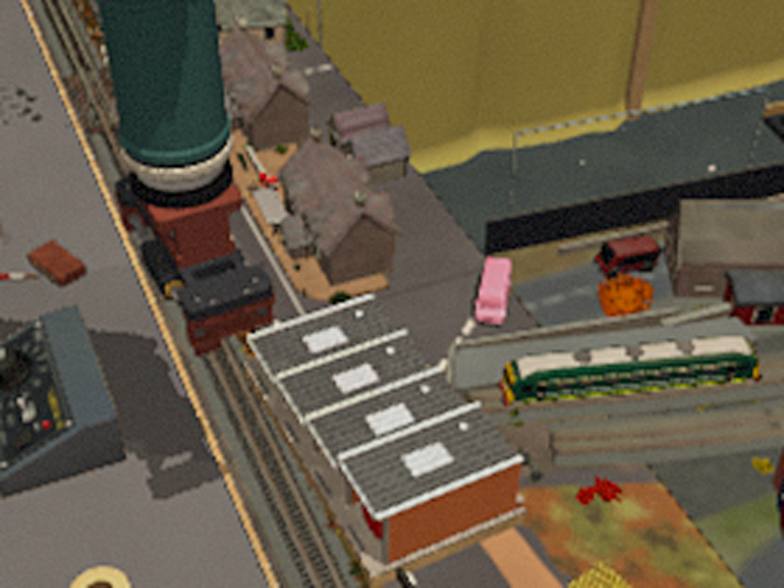

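The side view shows the stepped roof flat and fully shut, from (250,335) to (520,460). Fitted slopes are all under 0.005 rad, and the arm is clear of everything.

```bash
python3 -c "
from bench import ctrl; print(ctrl.job_done())"
```

```text
the job is handed in; nothing more can be done
None
```

The job is handed in at about 49 s of the 141 s: pickup, minibus, lorry and bus measured within about 5 mm of their bay middles before the roof came down, the roof is shut, the robot is clear of everything, and the bus slipped from the gripper once on its way to the road but landed upright.

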